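Tap a block home on its parallels in a small vise

TASK

Lift the aluminium block out of its rack, put it down on the rubber pad and take it again by its two ends, so that it can be set level in the mouth of the vise jaws with its long sides against the jaws, and let go of it there. Then, with the soft-faced tapper and not with the fingers, drive the block down between the jaws until it sits flat on both parallels and they can no longer slide. Swing the vise's lever fully round to lock it, stand the tapper upright back on the dryer top, and leave the other things where they are.

Things in the scene. Friction and masses are not known exactly. Their poses are not given: they have to be found in the camera images.
- block: The workpiece: plain aluminium block with small dark port marks, 24 mm (its x) by 58 mm (its y) by 33 mm high (z), 0.13 kg. Origin: centre of its underside. It starts upright in the rack. Held by its ends it can pivot about the line between the fingers: grip it firmly and low, fingertips about 8 mm above its underside.
- rack: Grey plastic cradle fixed on the dryer top, base 50 mm (x) by 78 mm (y), 6 mm thick. The block stands on the base, its length along the rack's y. Walls 40 mm wide rise 2.5 mm beyond the block's ends to 39 mm above the dryer top, so there it can be taken only by its open long sides. Origin: centre of its underside.
- pad: Flat black rubber pad fixed on the dryer top, 90 by 90 mm, 4 mm thick, clear of other things. Origin: centre of its underside; top 4 mm above it.
- vise: Small self-centring steel vise fixed on the dryer top. Origin: on the dryer top midway between the jaws; x = the way the jaws move, y = along the jaws. Base 12 mm thick, x -50 to +76 mm, y -35 to +35 mm. Two spring-loaded jaws, each 44 mm long (y +-22), outer sides at x +-28 mm, tops at z 52 mm; slides behind them reach x +-50 mm, z 30 mm. Start: jaws open to receive the block.
- vise_mouth (a point): Point midway between the jaws, 35 mm above the dryer top. The mouth is 32 mm wide from z 52 down to 42 mm, then both jaws bevel in to a gap of 20 mm at z 32 mm and below. The 24 mm block let go here, its y along the vise's y, rests level on both bevels with its underside at about this point; its ends stand 7 mm out of the jaws.
- vise_seat (a point): Point midway between the jaws at the parallels' top, 24 mm above the dryer top: the block's underside when seated (its top then at z 57 mm). A push of some 8 to 20 N down on the middle of the block's top spreads the jaws and slides it down; friction holds it wherever the push ends. With the lever locked the jaws are closer and the block will not go in.
- parallel_1: One of two loose steel parallels, 5 mm thick (x), 66 mm long (y), 12 mm high (z), standing on edge on the vise base between the jaws, near x = +5.5 mm of the vise, along its y. Origin: centre of its underside. Already in place; leave it there.
- parallel_2: The other parallel, same size, near x = -5.5 mm of the vise. Already in place; leave it there.
- lever (a joint): Cam lever of the vise, hinged about the vertical at the vise's (60, -20) mm: 0 = open (start, arm points along the vise's +x), grows anticlockwise seen from above, 1.4 rad = end stop, locked (arm nearly along the vise's +y). Stays where it is left; needs 2 to 3 N at the knob.
- lever_knob (a point): Top centre of the round upright black knob of the lever, 16 mm in diameter, 55 mm from the lever's axis, 60 mm above the dryer top. The knob stands clear from 30 mm above the dryer top up to here.
- tapper: Soft-faced tapper standing upright on its face on the dryer top, 0.22 kg, 98 mm tall: white plastic face 24 mm in diameter below (18 mm high), steel shank 22 mm up to 42 mm, grip 18 mm in diameter from 44 to 88 mm, 20 mm cap above. Origin: centre of the face (its lower end); z runs up the grip.
- ptfe_tape: Bystander, loose: spool of thread tape, 51 mm across, 13 mm high, behind the vise. Origin: centre of its underside.
- beaker: Bystander, loose: clear 54 mm beaker, 70 mm high, behind the vise. Origin: centre of its underside.
- vial_1: Bystander, loose: 28 mm glass vial with a screw cap, 58 mm high, behind the vise. Origin: centre of its underside.
- tee_fitting: Bystander, loose: black push-in tee fitting, 50 mm long, 16 mm high, beside the vise. Origin: centre of its underside.
- spare_nozzle: Bystander, loose: small brass-coloured nozzle, 24 mm across, 40 mm high, standing near the left edge. Origin: centre of its underside.
Mind the look-alikes: they are no part of the job. Leave any orange look-alike of the tapper alone.

How it is judged:
By the outcome, as a careful person would: the job done as asked, in the order asked, and still so for the second after the job is handed in, with the robot touching nothing.
It also fails if it takes over 72 s, if anything falls off the work surface, if the arm or the gripper's body presses on something with over 40 N, if the wrist force passes 120 N, or if a joint passes its speed limit or range.

ROBOT

A 6-joint arm with a two-finger parallel gripper is mounted at the origin on a cart in front of the work surface, level with it; the furniture and walls round the work are solid. World frame = base frame: x ahead of the robot, y to its left, z up, the work surface at z = 0. Lengths are in mm, angles in rad, forces in N, time in s.
With the tool pointing down it reaches from about 275 to 1000 mm from the base axis. Payload 8.4 kg.
Tool frame: the origin (TCP) lies between the finger pads; the fingertips stand 8 mm ahead of it and the grasp point (between the pads) lies 11 mm behind it (tcp_to_tips is the distance from the TCP to the fingertips, in mm); z points along the fingers, y is the line along which they close (so a half turn about z gives the same grasp; the last joint's range is limited). The gripper opens to 85 mm and grips with 20 to 120 N. Pads are 22 mm wide; open, the fingers measure 114 mm over their backs; the gripper's body (76 mm by 85 mm) begins 54 mm behind the grasp point. The pads swing forward as they close: fully open they stand 13 mm farther back than shut.
Start: joints at [1.148, 0.353, 1.633, -0, 1.155, -0.002], TCP at [255.306, 570.48, 239.281] pointing down, gripper open.
Joint ranges: [-2.63, 2.63], [-0.92, 2.1], [0.06, 2.66], [-1.3, 4.44], [0, 2.69], [-3.02, 3.02]. Speed limits (rad/s): [2.22, 2.22, 2.79, 3.14, 3.14, 3.14].

INTERFACE

Orientations are given as [roll, pitch, yaw] about the fixed x, y, z axes, in that order (R = Rz(yaw) Ry(pitch) Rx(roll)).
In Python, from rig import * gives the robot as it stands.
- The arm moves only by the tool step_arm, never from a script. Its argument "motion" is a list of rows, each an object with "claw": the finger opening in mm, from 0 to 85.4; "delta_pos": the shift along the tool's x, y, z in mm, a list of three; "turn": the turn about the tool's z in rad. In form: [{"claw": claw, "delta_pos": [dx, dy, dz], "turn": turn}, ...]. A call has 1 to 8 rows; each row shifts and turns the commanded pose from where the row before left it, along the tool's axes as they then stand; what a row does not reach is not made up. A row lasts 1/12 s, in which the tool goes at most 41.7 mm and 7.16 degrees, less where a joint would pass 70% of its speed; a pose out of reach is approached as far as the arm can. A call is refused whole if a number of a shift passes 41.7 or a number of a turn 0.125, either way. A call with a gripper value outside its range is refused whole. The fingers move at their own pace and stop on an object; "force" is the grip in N (left out, the last holds). Time passes only in rows, so rows that do not move let the fingers close. It gives the time, the measured TCP pose, the force, the opening and the grip force at its end, in the units of the state.
- sense(): the state, without advancing time (a new reading comes with each control period).
- grab_frame(name): name is "side" or "top"; returns a dict with "img" (480x640x3 uint8, red, green, blue), "vertical_fov" (degrees; the focal length in pixels is half the picture's height over the tangent of half this angle, whatever the lens; pixels are square), "cx", "cy" (the principal point, pixels), "D" ([k1, k2, p1, p2, k3] as OpenCV has them; the pictures are not rectified), "R" (3x3) and "t" (3): a world point X has camera coordinates R X + t. Camera axes: x right, y down, z forward; pixel columns grow to the right and rows downward; lengths in mm; the calibration is good to about 2 mm. A picture is of the moment at which its call begins. There is no depth.
- sign_off(): hands the job in; it is judged then, once.
The state is a dict: "clock": time; "qpos": joint angles; "qvel": joint speeds; "joint_efforts": joint torques, N m; "eef_pos": TCP position; "tcp_rot": TCP orientation; "contact_force": force on the tool from outside, world axes, zero at the start; "wrist_torque": the same for the moment, N m; "opening": opening from 0.0 (shut) to 1.0 (fully open); "grasp_force": force on a finger pad.
Only numpy, scipy, OpenCV 4.12 (cv2) and the standard library are available. Lean on these libraries where they do the work, as an engineer would, in place of code of your own. Each camera call takes 0.05 s, during which the arm holds its last target. There are 200 camera calls.

## Working session

There is one attempt and no reset: what is moved stays moved. The work goes in short steps, Python scripts to look and compute and a tool call to move; the robot and the scene stay as the last step left them, time stands still between calls to the robot, and variables do not carry over. Pictures are saved under pics/ and viewed, at most 10 in all, crops included, and the job is handed in when it is done.

Besides the shell and the picture viewer there is one more tool, called after ">>>" as name([rows], argument=value, ...), one row to a line, values as JSON. step_arm: Moves the arm, as the interface text tells. Its arguments: {"type":"object","properties":{"motion":{"type":"array","items":{"type":"object","properties":{"claw":{"type":"number"},"delta_pos":{"type":"array","items":{"type":"number"}},"turn":{"type":"number"}}}},"force":{"type":"number"}},"required":["motion"]}

```bash
mkdir -p pics; ls; python3 - <<'E'
from rig import *
import cv2
s=sense();print(s)
for n in("side","top"):
    f=grab_frame(n);cv2.imwrite(f"pics/{n}0.png",f["img"][:,:,::-1]);print(n,{k:v for k,v in f.items() if k!="img"})
E
```

```text
pics
{'clock': 0.0, 'qpos': array([ 1.14758361e+00,  3.53644462e-01,  1.63415675e+00, -1.29715761e-05,
        1.15521275e+00, -2.36707083e-03]), 'qvel': array([ 0.00097342,  0.00188614,  0.00035035,  0.00146986, -0.00082803,
        0.00205417]), 'joint_efforts': array([ 7.13644458e-04, -6.05240750e+01, -3.42065191e+01,  1.03116227e-05,
        9.60477220e-03, -1.39178499e-05]), 'eef_pos': array([255.11948403, 570.03177234, 238.55430983]), 'tcp_rot': array([-3.14017133e+00,  8.49563746e-06,  2.72075226e+00]), 'contact_force': array([0.09031221, 1.81972138, 0.33021289]), 'wrist_torque': array([-0.00170847, -0.04898434,  0.01441246]), 'grasp_force': 0.0, 'opening': 0.9982011792320181}
side {'vertical_fov': 55.54272285866596, 'cx': 323.44291260206114, 'cy': 239.471248511872, 'D': array([-0.07361561,  0.        ,  0.        ,  0.        ,  0.        ]), 'R': array([[-0.98228511, -0.18734463, -0.00423637],
       [-0.11872973,  0.63969572, -0.75940282],
       [ 0.14498002, -0.7454471 , -0.65060696]]), 't': array([486.88527945, 101.77904059, 851.64877961])}
top {'vertical_fov': 43.82928714512175, 'cx': 311.5113374224335, 'cy': 232.47308715962907, 'D': array([-0.01813623,  0.        ,  0.        ,  0.        ,  0.        ]), 'R': array([[ 0.02080599, -0.99971385,  0.01180356],
       [-0.98619493, -0.02246166, -0.16405805],
       [ 0.16427623, -0.00822722, -0.98638006]]), 't': array([  12.78770819,  503.79014915, 1121.2299321 ])}
```

View pics/side0.png

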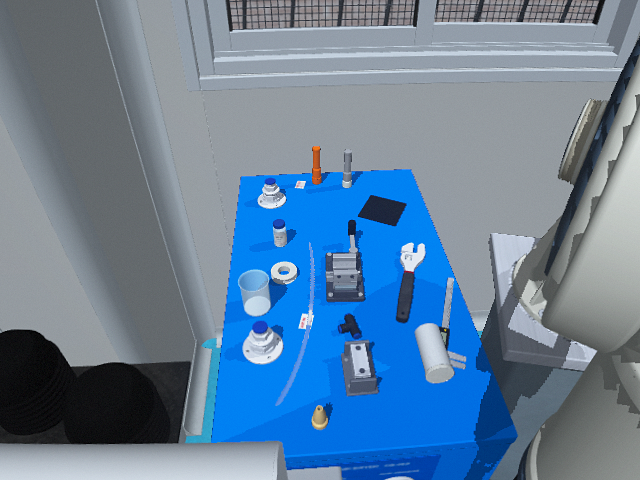

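View pics/top0.png

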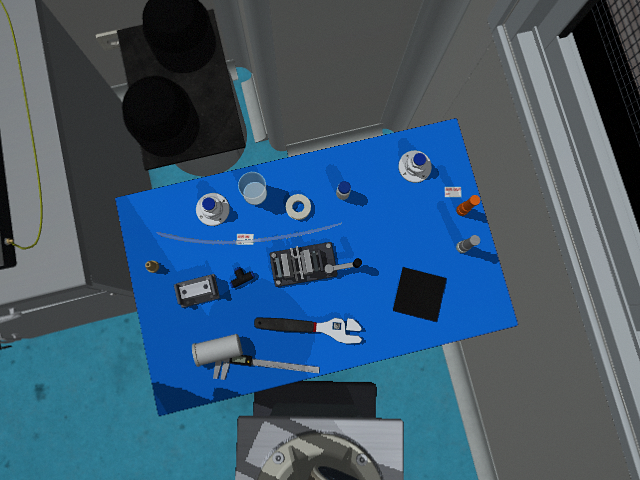

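The side view shows the rack and block at (360,365), vise (345,278), grey tapper (347,168), orange look-alike (317,165) and pad (382,210). In the top view: rack (197,290), vise (304,263), knob (357,262), tapper (465,245), pad (420,294). Next I'll enlarge both.

```bash
cat > h.py <<'E'
import numpy as np, cv2
from rig import *
def K(f):
    F=240/np.tan(np.radians(f["vertical_fov"]/2)); return np.array([[F,0,f["cx"]],[0,F,f["cy"]],[0,0,1.]])
def ray(f,p):
    q=cv2.undistortPoints(np.array(p,float).reshape(-1,1,2),K(f),f["D"])[:,0]
    d=np.c_[q,np.ones(len(q))]@f["R"]; return -f["R"].T@f["t"],d/np.linalg.norm(d,axis=1)[:,None]
def plane(f,p,z):
    c,d=ray(f,p); return c+d*((z-c[2])/d[:,2])[:,None]
def tri(f,p,g,q):
    a,d=ray(f,[p]);b,e=ray(g,[q]);d=d[0];e=e[0]
    s=np.linalg.lstsq(np.c_[d,-e],b-a,rcond=None)[0]
    A,B=a+s[0]*d,b+s[1]*e; return (A+B)/2,np.linalg.norm(A-B)
def proj(f,X):
    return cv2.projectPoints(np.array(X,float).reshape(-1,1,3),cv2.Rodrigues(f["R"])[0],f["t"],K(f),f["D"])[0][:,0]
def crop(img,x,y,w,h,k,name):
    cv2.imwrite(name,cv2.resize(img[y:y+h,x:x+w,::-1],None,fx=k,fy=k,interpolation=cv2.INTER_CUBIC))
E
python3 - <<'E'
from h import *
t=grab_frame("top");s=grab_frame("side")
import pickle;pickle.dump((s,t),open("f0.pkl","wb"))
r=lambda i,x,y,w,h,k:cv2.resize(i[y:y+h,x:x+w,::-1],None,fx=k,fy=k,interpolation=cv2.INTER_CUBIC)
T=t["img"];S=s["img"]
cv2.imwrite("pics/ct.png",np.vstack([r(T,170,235,200,75,4),np.hstack([r(T,385,220,110,75,4),r(T,400,190,90,75,4)])[:,:800]]))
cv2.imwrite("pics/cs.png",np.hstack([r(S,315,215,80,100,5),r(S,325,325,80,80,5).repeat(1,0) if 0 else cv2.copyMakeBorder(r(S,325,325,80,75,5),0,125,0,0,0)]))
E
```

```text
(no output)
```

View pics/ct.png

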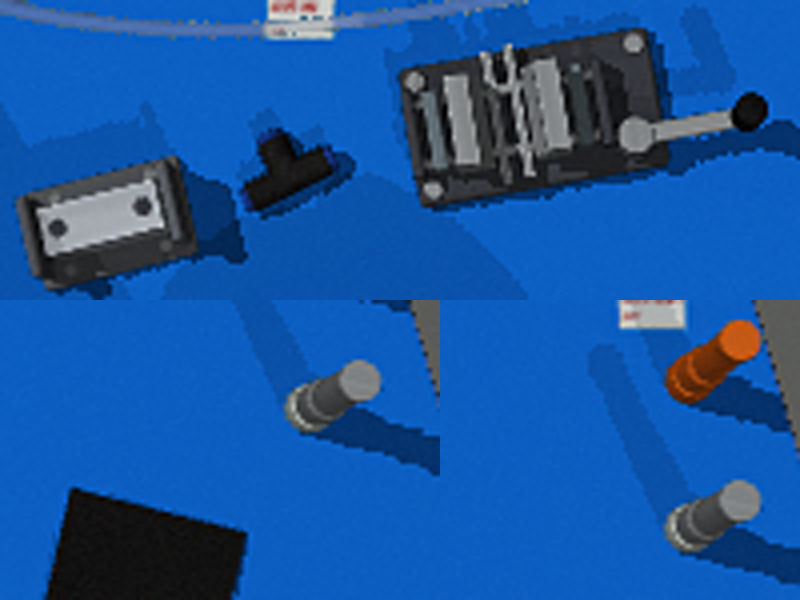

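View pics/cs.png

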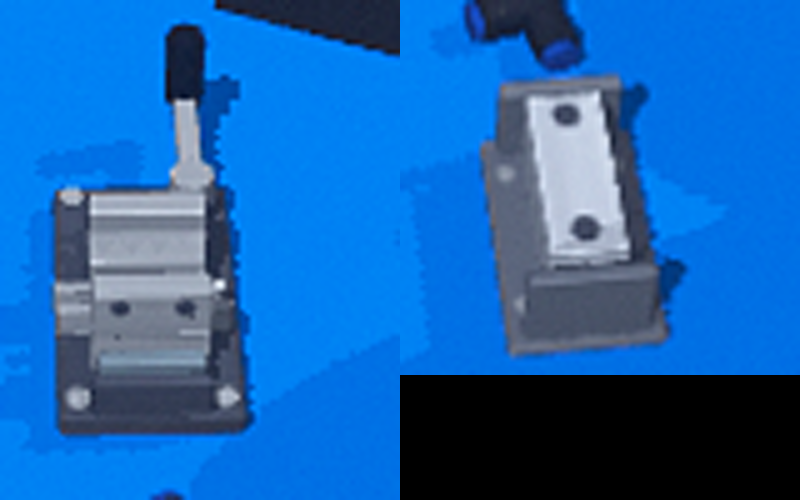

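The crops show the block's port marks, the vise screws, jaw tops and knob, and the tapper cap. I'll triangulate these.

```bash
python3 - <<'E'
from h import *
import pickle
s,t=pickle.load(open("f0.pkl","rb"))
np.set_printoptions(precision=1,suppress=True)
c=lambda a,ox,oy,k:np.array([(a[0]+.5)/k-.5+ox,(a[1]+.5)/k-.5+oy])
T=lambda x,y:c((x,y),170,235,4)
S1=lambda x,y:c((x,y),315,215,5); S2=lambda x,y:c((x-400,y),325,325,5)
for n,a,b in [("dotL",T(57,228),S2(585,228)),("dotR",T(143,206),S2(567,115)),("scr1",T(414,81),S1(79,397)),("scr2",T(433,190),S1(228,396)),("scr3",T(633,43),S1(72,197)),("knob",T(749,111),S1(185,33)),("pivot",T(635,133),S1(192,175))]:
    print(n,*tri(t,a,s,b))
q=plane(t,[T(*p) for p in[(38,210),(158,181),(166,226),(45,254)]],39);print("blocktop",q[:,:2],q.mean(0))
q=plane(t,[T(*p) for p in[(402,70),(648,30),(665,165),(425,207)]],12);print("base",q[:,:2],q.mean(0))
q=plane(t,[T(*p) for p in[(443,77),(467,73),(480,160),(455,165),(532,62),(556,58),(570,145),(547,150)]],52);print("jaws",q[:,:2],q.mean(0))
# pad
for n,f,box,z in(("t",t,(385,260,455,330),4),("s",s,(350,185,415,230),4)):
    x0,y0,x1,y1=box;m=(f["img"][y0:y1,x0:x1].max(2)<60).astype(np.uint8)
    cs=max(cv2.findContours(m,0,2)[0],key=cv2.contourArea);r=cv2.minAreaRect(cs)
    ap=cv2.approxPolyDP(cs,4,True)[:,0]+[x0,y0];q=plane(f,ap,z);print("pad",n,q[:,:2].tolist(),q.mean(0))
# tapper
f=s["img"][140:195,335:360].astype(int);m=(f.max(2)-f.min(2)<40)&(f.max(2)>60)
for i in range(0,55,2):
    x=np.where(m[i])[0]
    if len(x):print(i+140,x.min()+335,x.max()+335,end="; ")
print()
f=t["img"][230:262,450:490].astype(int);m=(f.max(2)-f.min(2)<40);ys,xs=np.where(m);print("tap top bbox",xs.min()+450,xs.max()+450,ys.min()+230,ys.max()+230)
B=lambda x,y:c((x,y-300),385,220,4)
print("cap98",plane(t,[B(360,381)],98),"face",plane(t,[B(307,409)],3))
E
```

```text
dotL [384.6 266.4  37.7] 2.687980403162704
dotR [395.8 225.8  37.2] 2.075287818547023
scr1 [462.6  98.8  12.6] 2.328526863433231
scr2 [408.8  87.7  12. ] 2.3732329583392193
scr3 [484.6  -9.6  11.1] 2.869621326416783
knob [447.  -63.7  58.8] 4.571762982973043
pivot [437.  -10.7  30. ] 1.8150009390473008
blocktop [[391.6 275.8]
 [406.8 218.9]
 [385.3 214. ]
 [370.7 271.3]] [388.6 245.   39. ]
base [[466.9 104.9]
 [489.7 -17. ]
 [422.5 -26.4]
 [399.2  91.4]] [444.6  38.2  12. ]
jaws [[458.7  82.7]
 [460.9  71.3]
 [419.2  63.9]
 [416.5  75.8]
 [466.9  40.2]
 [469.1  28.7]
 [427.3  21.1]
 [424.7  32.1]] [442.9  52.   52. ]
pad t [[443.88023560857454, -160.79224641348782], [358.14868016800915, -140.66588536327632], [338.3459742744274, -225.61332984713638], [423.6583876498233, -244.71473062263843]] [ 391.  -192.9    4. ]
pad s [[427.62033312272933, -237.46090753347028], [445.65226962927, -154.52287892551317], [363.2627496476764, -136.8478267481562], [343.4523575468713, -220.31816376810423]] [ 395.  -187.3    4. ]
140 335 359; 142 335 359; 144 335 359; 146 335 359; 148 335 359; 150 335 359; 152 335 359; 154 335 359; 156 335 359; 158 335 359; 160 335 359; 162 335 359; 164 335 359; 166 335 359; 168 335 359; 170 335 359; 172 343 350; 174 343 350; 176 343 350; 178 343 350; 180 343 351; 182 343 350; 184 343 350; 186 343 350; 
tap top bbox 456 479 235 252
cap98 [[ 487. -279.   98.]] face [[ 487.3 -279.1    3. ]]
```

>>> step_arm([
  {"claw": 60,"delta_pos": [0,0,0],"turn": 0.1115},
  {"claw": 60,"delta_pos": [0,0,0],"turn": 0.1115},
  {"claw": 60,"delta_pos": [0,0,0],"turn": 0.1115},
  {"claw": 60,"delta_pos": [0,0,0],"turn": 0.1115},
  {"claw": 60,"delta_pos": [0,0,0],"turn": 0.1115},
  {"claw": 60,"delta_pos": [0,0,0],"turn": 0.1115},
  {"claw": 60,"delta_pos": [0,0,0],"turn": 0.1115},
  {"claw": 60,"delta_pos": [0,0,0],"turn": 0.1115},
])

```text
clock: 0.87
eef_pos: [255.3, 570.4, 239.1]
tcp_rot: [-3.141, 0.0, 1.823]
contact_force: [-0.4, 1.1, -0.3]
opening: 0.705
grasp_force: 0.0
```

>>> step_arm([
  {"claw": 60,"delta_pos": [-21.75,3,6],"turn": 0},
  {"claw": 60,"delta_pos": [-21.75,3,6],"turn": 0},
  {"claw": 60,"delta_pos": [-21.75,3,6],"turn": 0},
  {"claw": 60,"delta_pos": [-21.75,3,6],"turn": 0},
  {"claw": 60,"delta_pos": [-21.75,3,6],"turn": 0},
  {"claw": 60,"delta_pos": [-21.75,3,6],"turn": 0},
  {"claw": 60,"delta_pos": [-21.75,3,6],"turn": 0},
  {"claw": 60,"delta_pos": [-21.75,3,6],"turn": 0},
])

```text
clock: 1.53
eef_pos: [323.1, 407.3, 190.9]
tcp_rot: [-3.141, 0.0, 1.829]
contact_force: [1.0, 0.6, 0.4]
opening: 0.706
grasp_force: 0.0
```

>>> step_arm([
  {"claw": 60,"delta_pos": [-21.75,3,6],"turn": 0},
  {"claw": 60,"delta_pos": [-21.75,3,6],"turn": 0},
  {"claw": 60,"delta_pos": [-21.75,3,6],"turn": 0},
  {"claw": 60,"delta_pos": [-21.75,3,6],"turn": 0},
  {"claw": 60,"delta_pos": [-21.75,3,6],"turn": 0},
  {"claw": 60,"delta_pos": [-21.75,3,6],"turn": 0},
  {"claw": 60,"delta_pos": [-21.75,3,6],"turn": 0},
  {"claw": 60,"delta_pos": [-21.75,3,6],"turn": 0},
])

```text
clock: 2.2
eef_pos: [390.8, 245.3, 143.1]
tcp_rot: [3.141, -0.0, 1.829]
contact_force: [-0.6, 0.3, -1.0]
opening: 0.701
grasp_force: 0.0
```

>>> step_arm([
  {"claw": 60,"delta_pos": [0,0,20],"turn": 0},
  {"claw": 60,"delta_pos": [0,0,20],"turn": 0},
  {"claw": 60,"delta_pos": [0,0,0],"turn": 0},
  {"claw": 60,"delta_pos": [0,0,0],"turn": 0},
])

```text
clock: 2.53
eef_pos: [389.9, 245.8, 102.8]
tcp_rot: [-3.139, 0.001, 1.829]
contact_force: [1.0, -0.7, -1.2]
opening: 0.701
grasp_force: 0.0
```

```bash
python3 - <<'E'
from h import *
s,t=grab_frame("side"),grab_frame("top")
r=lambda i,x,y,w,h,k:cv2.resize(i[y:y+h,x:x+w,::-1],None,fx=k,fy=k,interpolation=cv2.INTER_CUBIC)
x=sense();print(x["eef_pos"],x["tcp_rot"],x["opening"],x["contact_force"])
for f,n in((s,"s"),(t,"t")):
    p=proj(f,[x["eef_pos"],[390,246,39]]);print(n,p)
cv2.imwrite("pics/g1.png",np.hstack([r(s["img"],310,260,100,140,4),r(t["img"],140,220,100,140,4)]))
E
```

```text
[390.84087189 246.66978093 104.03485313] [ 3.14101475e+00 -2.02256784e-04  1.82914752e+00] 0.7049277564604342 [0.2870712  0.11181306 0.31333876]
s [[362.3817813  332.23831533]
 [360.72917989 358.19647297]]
t [[187.73210554 285.26926295]
 [194.58567693 288.31521549]]
```

View pics/g1.png

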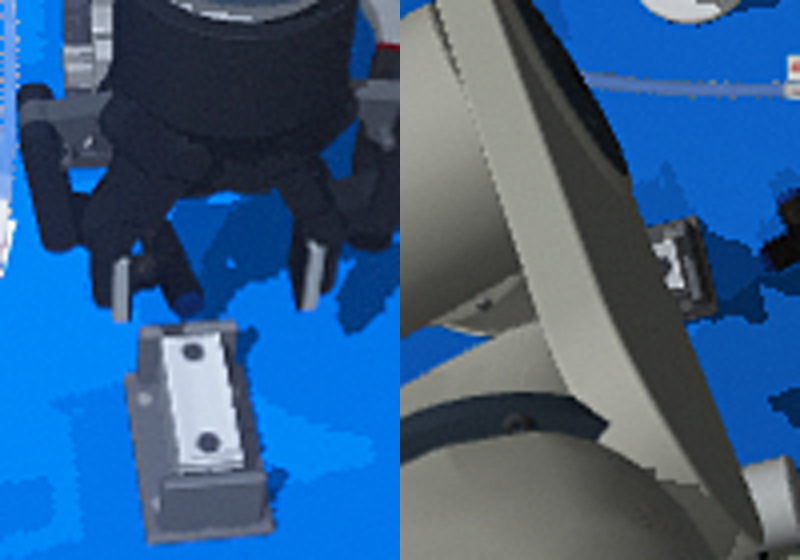

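The side view shows both pads straddling the block symmetrically: pads at px (340,340) and (388,337), block axis about 361. The top view is blocked by the arm. Descend and grip.

>>> step_arm([
  {"claw": 60,"delta_pos": [0,0,16],"turn": 0},
  {"claw": 60,"delta_pos": [0,0,16],"turn": 0},
  {"claw": 60,"delta_pos": [0,0,16],"turn": 0},
  {"claw": 60,"delta_pos": [0,0,16],"turn": 0},
  {"claw": 60,"delta_pos": [0,0,10],"turn": 0},
  {"claw": 60,"delta_pos": [0,0,6],"turn": 0},
  {"claw": 50,"delta_pos": [0,0,0],"turn": 0},
  {"claw": 40,"delta_pos": [0,0,0],"turn": 0},
], force=40)

```text
clock: 3.3
eef_pos: [390.8, 246.5, 23.7]
tcp_rot: [3.141, -0.0, 1.829]
contact_force: [2.1, 0.1, 0.8]
opening: 0.475
grasp_force: 0.0
```

>>> step_arm([
  {"claw": 34,"delta_pos": [0,0,0],"turn": 0},
  {"claw": 30,"delta_pos": [0,0,0],"turn": 0},
  {"claw": 27,"delta_pos": [0,0,0],"turn": 0},
  {"claw": 15,"delta_pos": [0,0,0],"turn": 0},
  {"claw": 15,"delta_pos": [0,0,0],"turn": 0},
  {"claw": 15,"delta_pos": [0,0,0],"turn": 0},
])

```text
clock: 3.8
eef_pos: [390.9, 246.5, 24.0]
tcp_rot: [3.141, -0.0, 1.829]
contact_force: [-0.6, -0.3, 6.7]
opening: 0.269
grasp_force: 39.6
```

```bash
python3 - <<'E'
from h import *
s=grab_frame("side")
x=sense();print(x["eef_pos"],x["tcp_rot"],x["opening"]*85.4,x["contact_force"],x["grasp_force"])
crop(s["img"],310,250,110,150,4,"pics/g2.png")
E
```

```text
[390.93613244 246.49200385  23.9959945 ] [ 3.14057004e+00 -3.33047409e-04  1.82878941e+00] 23.33152685076972 [-0.58658565  0.38551533  7.31049496] 39.568129777908325
```

View pics/g2.png

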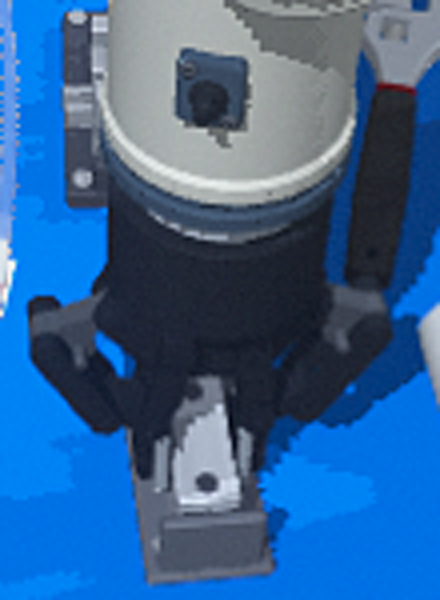

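Block is gripped at about 23.5 mm opening, pads on its long sides. Lift and carry to the pad.

>>> step_arm([
  {"claw": 10,"delta_pos": [0,0,-4],"turn": 0},
  {"claw": 10,"delta_pos": [0,0,-10],"turn": 0},
  {"claw": 10,"delta_pos": [0,0,-16],"turn": 0},
  {"claw": 10,"delta_pos": [0,0,-20],"turn": 0},
  {"claw": 10,"delta_pos": [0,0,-20],"turn": 0},
  {"claw": 10,"delta_pos": [0,0,-12],"turn": 0},
  {"claw": 10,"delta_pos": [0,0,-8],"turn": 0},
  {"claw": 10,"delta_pos": [0,0,0],"turn": 0},
], force=60)

```text
clock: 4.52
eef_pos: [391.4, 246.7, 115.2]
tcp_rot: [3.139, -0.001, 1.829]
contact_force: [0.6, 0.1, -0.7]
opening: 0.267
grasp_force: 59.1
```

>>> step_arm([
  {"claw": 10,"delta_pos": [-12,-3,0],"turn": 0},
  {"claw": 10,"delta_pos": [-20,-5,0],"turn": 0},
  {"claw": 10,"delta_pos": [-24,-6,0],"turn": 0},
  {"claw": 10,"delta_pos": [-24,-6,0],"turn": 0},
  {"claw": 10,"delta_pos": [-24,-6,0],"turn": 0},
  {"claw": 10,"delta_pos": [-24,-6,0],"turn": 0},
  {"claw": 10,"delta_pos": [-24,-6,0],"turn": 0},
  {"claw": 10,"delta_pos": [-24,-6,0],"turn": 0},
])

```text
clock: 5.18
eef_pos: [391.5, 63.0, 112.4]
tcp_rot: [-3.139, -0.0, 1.829]
contact_force: [-0.1, -0.1, -1.1]
opening: 0.264
grasp_force: 59.1
```

>>> step_arm([
  {"claw": 10,"delta_pos": [-24,-6,0],"turn": 0},
  {"claw": 10,"delta_pos": [-24,-6,0],"turn": 0},
  {"claw": 10,"delta_pos": [-24,-6,0],"turn": 0},
  {"claw": 10,"delta_pos": [-24,-6,0],"turn": 0},
  {"claw": 10,"delta_pos": [-24,-6,0],"turn": 0},
  {"claw": 10,"delta_pos": [-24,-6,0],"turn": 0},
  {"claw": 10,"delta_pos": [-24,-6,0],"turn": 0},
  {"claw": 10,"delta_pos": [-24,-6,0],"turn": 0},
])

```text
clock: 5.85
eef_pos: [393.8, -134.4, 112.3]
tcp_rot: [-3.14, -0.001, 1.829]
contact_force: [-0.3, 1.0, -1.1]
opening: 0.266
grasp_force: 59.1
```

>>> step_arm([
  {"claw": 10,"delta_pos": [-20,-6,0],"turn": 0},
  {"claw": 10,"delta_pos": [-16,-5,0],"turn": 0},
  {"claw": 10,"delta_pos": [-10,-2,0],"turn": 0},
  {"claw": 10,"delta_pos": [-8,-4,0],"turn": 0},
  {"claw": 10,"delta_pos": [0,0,0],"turn": 0},
])

```text
clock: 6.27
eef_pos: [392.0, -190.5, 112.8]
tcp_rot: [-3.141, -0.0, 1.828]
contact_force: [1.0, 0.1, -0.4]
opening: 0.27
grasp_force: 59.1
```

>>> step_arm([
  {"claw": 10,"delta_pos": [0,0,12],"turn": 0},
  {"claw": 10,"delta_pos": [0,0,18],"turn": 0},
  {"claw": 10,"delta_pos": [0,0,20],"turn": 0},
  {"claw": 10,"delta_pos": [0,0,18],"turn": 0},
  {"claw": 10,"delta_pos": [0,0,12],"turn": 0},
  {"claw": 10,"delta_pos": [0,0,6],"turn": 0},
  {"claw": 10,"delta_pos": [0,0,2],"turn": 0},
  {"claw": 10,"delta_pos": [0,0,0],"turn": 0},
])

```text
clock: 6.93
eef_pos: [392.6, -189.1, 25.1]
tcp_rot: [-3.141, -0.001, 1.829]
contact_force: [-0.7, -0.4, -1.6]
opening: 0.269
grasp_force: 59.1
```

>>> step_arm([
  {"claw": 10,"delta_pos": [0,0,1],"turn": 0},
  {"claw": 10,"delta_pos": [0,0,0],"turn": 0},
])

```text
clock: 7.1
eef_pos: [393.2, -189.7, 24.8]
tcp_rot: [3.141, 0.001, 1.829]
contact_force: [0.0, -0.5, -0.9]
opening: 0.268
grasp_force: 59.1
```

>>> step_arm([
  {"claw": 10,"delta_pos": [0,0,1],"turn": 0},
  {"claw": 10,"delta_pos": [0,0,0],"turn": 0},
])

```text
clock: 7.27
eef_pos: [393.1, -189.7, 23.7]
tcp_rot: [3.141, 0.001, 1.829]
contact_force: [-1.0, 0.2, -0.6]
opening: 0.263
grasp_force: 59.1
```

>>> step_arm([
  {"claw": 10,"delta_pos": [0,0,1],"turn": 0},
  {"claw": 10,"delta_pos": [0,0,0],"turn": 0},
])

```text
clock: 7.43
eef_pos: [392.8, -189.7, 22.4]
tcp_rot: [3.141, 0.0, 1.829]
contact_force: [-0.4, -0.3, -1.1]
opening: 0.264
grasp_force: 59.1
```

>>> step_arm([
  {"claw": 10,"delta_pos": [0,0,0.7],"turn": 0},
  {"claw": 10,"delta_pos": [0,0,0],"turn": 0},
])

```text
clock: 7.6
eef_pos: [392.9, -189.7, 22.1]
tcp_rot: [3.142, 0.0, 1.829]
contact_force: [-2.7, -0.5, 10.1]
opening: 0.271
grasp_force: 60.5
```

Contact at 10 N; block is on the pad. Release, raise, turn a quarter, look.

>>> step_arm([
  {"claw": 30,"delta_pos": [0,0,0],"turn": 0},
  {"claw": 40,"delta_pos": [0,0,0],"turn": 0},
  {"claw": 50,"delta_pos": [0,0,0],"turn": 0},
  {"claw": 60,"delta_pos": [0,0,0],"turn": 0},
  {"claw": 70,"delta_pos": [0,0,-10],"turn": 0},
  {"claw": 85,"delta_pos": [0,0,-20],"turn": 0},
  {"claw": 85,"delta_pos": [0,0,-20],"turn": 0},
  {"claw": 85,"delta_pos": [0,0,-10],"turn": 0},
])

```text
clock: 8.27
eef_pos: [393.4, -189.9, 83.8]
tcp_rot: [3.14, 0.001, 1.829]
contact_force: [1.1, -0.3, 0.3]
opening: 0.99
grasp_force: 0.0
```

>>> step_arm([
  {"claw": 85,"delta_pos": [0,0,0],"turn": 0.1122},
  {"claw": 85,"delta_pos": [0,0,0],"turn": 0.1122},
  {"claw": 85,"delta_pos": [0,0,0],"turn": 0.1122},
  {"claw": 85,"delta_pos": [0,0,0],"turn": 0.1122},
  {"claw": 85,"delta_pos": [0,0,0],"turn": 0.1122},
  {"claw": 85,"delta_pos": [0,0,0],"turn": 0.1122},
  {"claw": 85,"delta_pos": [0,0,0],"turn": 0.1122},
])

```text
clock: 8.85
eef_pos: [392.8, -189.6, 82.3]
tcp_rot: [3.141, -0.0, 1.038]
contact_force: [0.6, -0.8, 0.3]
opening: 0.993
grasp_force: 0.0
```

>>> step_arm([
  {"claw": 85,"delta_pos": [0,0,0],"turn": 0.1122},
  {"claw": 85,"delta_pos": [0,0,0],"turn": 0.1122},
  {"claw": 85,"delta_pos": [0,0,0],"turn": 0.1122},
  {"claw": 85,"delta_pos": [0,0,0],"turn": 0.1122},
  {"claw": 85,"delta_pos": [0,0,0],"turn": 0.1122},
  {"claw": 85,"delta_pos": [0,0,0],"turn": 0.1122},
  {"claw": 85,"delta_pos": [0,0,0],"turn": 0.1122},
  {"claw": 85,"delta_pos": [0,0,0],"turn": 0},
])

```text
clock: 9.52
eef_pos: [392.8, -189.6, 82.2]
tcp_rot: [3.141, -0.0, 0.253]
contact_force: [-0.4, -0.0, 0.1]
opening: 0.993
grasp_force: 0.0
```

```bash
python3 - <<'E'
from h import *
s,t=grab_frame("side"),grab_frame("top")
r=lambda i,x,y,w,h,k:cv2.resize(i[y:y+h,x:x+w,::-1],None,fx=k,fy=k,interpolation=cv2.INTER_CUBIC)
x=sense();print(x["eef_pos"],x["tcp_rot"],x["opening"],x["contact_force"])
print(proj(s,[[393,-190,37],x["eef_pos"]]),proj(t,[[393,-190,37],x["eef_pos"]]))
cv2.imwrite("pics/g3.png",np.hstack([r(s["img"],335,150,80,90,5),r(t["img"],380,240,80,90,5)]))
E
```

```text
[ 392.8313462  -189.61669186   82.02254121] [ 3.14137309e+00 -2.49639478e-04  2.61814647e-01] 0.9950864650885585 [ 0.57144674  0.69462204 -0.66544365]
[[383.85407002 197.57277831]
 [385.5622613  180.88333166]] [[420.9820258  291.73530675]
 [425.45219187 290.2186362 ]]
```

View pics/g3.png

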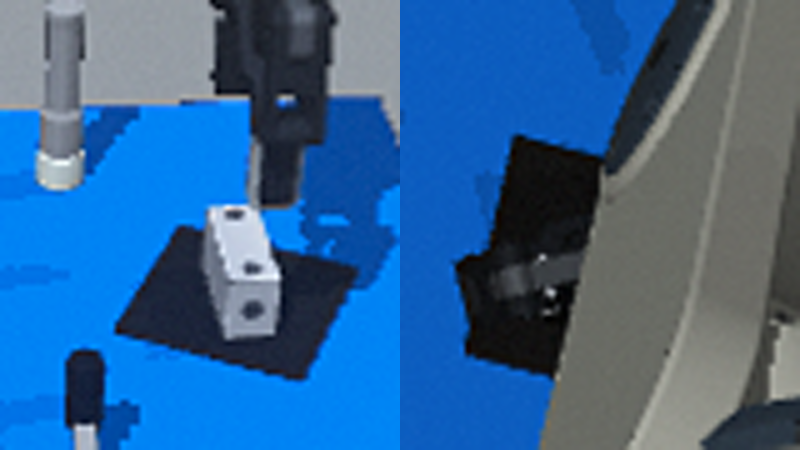

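The block stands upright on the pad, port marks' midpoint at about (384,198), which is just where the arm frame predicts, so the side camera agrees with the robot. Lower over the ends, grip, and re-measure the vise from the side view.

>>> step_arm([
  {"claw": 85,"delta_pos": [0,0,10],"turn": 0},
  {"claw": 85,"delta_pos": [0,0,16],"turn": 0},
  {"claw": 85,"delta_pos": [0,0,16],"turn": 0},
  {"claw": 85,"delta_pos": [0,0,14],"turn": 0},
  {"claw": 85,"delta_pos": [0,0,8],"turn": 0},
  {"claw": 85,"delta_pos": [0,0,3],"turn": 0},
  {"claw": 78,"delta_pos": [0,0,0],"turn": 0},
  {"claw": 72,"delta_pos": [0,0,0],"turn": 0},
], force=40)

```text
clock: 10.28
eef_pos: [393.0, -189.7, 14.9]
tcp_rot: [3.141, -0.0, 0.259]
contact_force: [0.0, -0.8, 0.1]
opening: 0.846
grasp_force: 0.0
```

>>> step_arm([
  {"claw": 68,"delta_pos": [0,0,0],"turn": 0},
  {"claw": 64,"delta_pos": [0,0,0],"turn": 0},
  {"claw": 61,"delta_pos": [0,0,0],"turn": 0},
  {"claw": 50,"delta_pos": [0,0,0],"turn": 0},
  {"claw": 45,"delta_pos": [0,0,0],"turn": 0},
  {"claw": 45,"delta_pos": [0,0,0],"turn": 0},
])

```text
clock: 10.78
eef_pos: [393.1, -189.7, 15.2]
tcp_rot: [3.141, -0.001, 0.258]
contact_force: [-2.3, 0.8, 7.4]
opening: 0.671
grasp_force: 41.8
```

```bash
python3 - <<'E'
from h import *
np.set_printoptions(precision=1,suppress=True)
f=grab_frame("side")
x=sense();print(x["eef_pos"],x["tcp_rot"],x["opening"]*85.4,x["contact_force"],x["grasp_force"])
S1=lambda x,y:np.array([(x+.5)/5-.5+315,(y+.5)/5-.5+215])
q=plane(f,[S1(72,197),S1(79,397),S1(228,396)],12.5);print("scr",q,"vise o:",(q[0]+q[2])/2-13*np.array([.19,-.98,0]), np.arctan2(*(q[0]-q[1])[1::-1]))
print("knob",plane(f,[S1(185,31)],60))
# tapper in side view
m=f["img"][145:192,335:360].astype(int)
g=(m[:,:,2]-m[:,:,0]<45)
for i in range(30,47,2):
    xx=np.where(g[i])[0]; print(i+145,(xx.min()+335,xx.max()+335) if len(xx) else None,end=" ")
print(plane(f,[[347,186]],2))
r=lambda i,x,y,w,h,k:cv2.resize(i[y:y+h,x:x+w,::-1],None,fx=k,fy=k,interpolation=cv2.INTER_CUBIC)
cv2.imwrite("pics/g4.png",np.hstack([r(f["img"],335,140,80,100,5),r(f["img"],315,220,80,100,5)]))
E
```

```text
[ 393.1 -189.8   15.2] [ 3.1 -0.   0.3] 57.43843576073282 [-1.4  0.5  7.8] 41.78260624408722
scr [[485.8  -8.3  12.5]
 [463.8  98.6  12.5]
 [410.   88.1  12.5]] vise o: [445.4  52.7  12.5] -1.3678968722489022
knob [[449.3 -63.8  60. ]]
175 (np.int64(343), np.int64(350)) 177 (np.int64(343), np.int64(350)) 179 (np.int64(343), np.int64(350)) 181 (np.int64(343), np.int64(351)) 183 (np.int64(343), np.int64(350)) 185 (np.int64(343), np.int64(350)) 187 (np.int64(345), np.int64(348)) 189 None 191 None [[ 488.4 -272.5    2. ]]
```

View pics/g4.png

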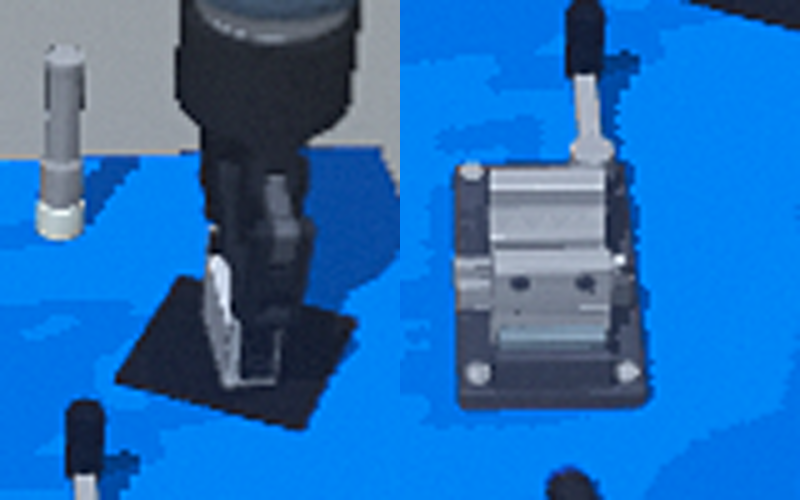

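Block is gripped at both ends, tips roughly 7 mm above its underside. The vise centre is about (445,52.5), with its y axis at about 0.198 rad. Lift, turn and carry.

>>> step_arm([
  {"claw": 40,"delta_pos": [0,0,0],"turn": 0},
  {"claw": 40,"delta_pos": [0,0,-4],"turn": 0},
  {"claw": 40,"delta_pos": [0,0,-10],"turn": 0},
  {"claw": 40,"delta_pos": [0,0,-18],"turn": 0},
  {"claw": 40,"delta_pos": [0,0,-20],"turn": 0},
  {"claw": 40,"delta_pos": [0,0,-20],"turn": 0},
  {"claw": 40,"delta_pos": [0,0,-12],"turn": 0},
  {"claw": 40,"delta_pos": [0,0,-6],"turn": 0},
], force=80)

```text
clock: 11.5
eef_pos: [393.6, -190.0, 106.8]
tcp_rot: [3.14, -0.002, 0.258]
contact_force: [0.3, 0.4, -0.3]
opening: 0.668
grasp_force: 85.3
```

>>> step_arm([
  {"claw": 40,"delta_pos": [0,0,0],"turn": -0.108},
  {"claw": 40,"delta_pos": [0,0,0],"turn": -0.108},
  {"claw": 40,"delta_pos": [0,0,0],"turn": -0.108},
  {"claw": 40,"delta_pos": [0,0,0],"turn": -0.108},
  {"claw": 40,"delta_pos": [0,0,0],"turn": -0.108},
  {"claw": 40,"delta_pos": [0,0,0],"turn": -0.108},
  {"claw": 40,"delta_pos": [0,0,0],"turn": -0.108},
])

```text
clock: 12.08
eef_pos: [392.4, -189.4, 104.6]
tcp_rot: [-3.141, 0.0, 1.019]
contact_force: [-0.2, 0.6, -1.0]
opening: 0.664
grasp_force: 85.2
```

>>> step_arm([
  {"claw": 40,"delta_pos": [0,0,0],"turn": -0.108},
  {"claw": 40,"delta_pos": [0,0,0],"turn": -0.108},
  {"claw": 40,"delta_pos": [0,0,0],"turn": -0.108},
  {"claw": 40,"delta_pos": [0,0,0],"turn": -0.108},
  {"claw": 40,"delta_pos": [0,0,0],"turn": -0.108},
  {"claw": 40,"delta_pos": [0,0,0],"turn": -0.108},
  {"claw": 40,"delta_pos": [0,0,0],"turn": -0.108},
  {"claw": 40,"delta_pos": [0,0,0],"turn": 0},
])

```text
clock: 12.75
eef_pos: [392.5, -189.4, 104.5]
tcp_rot: [-3.141, -0.0, 1.775]
contact_force: [0.1, -0.1, -1.3]
opening: 0.663
grasp_force: 85.2
```

>>> step_arm([
  {"claw": 40,"delta_pos": [9,4,0],"turn": 0},
  {"claw": 40,"delta_pos": [16,7,0],"turn": 0},
  {"claw": 40,"delta_pos": [20,9,0],"turn": 0},
  {"claw": 40,"delta_pos": [20,9,0],"turn": 0},
  {"claw": 40,"delta_pos": [20,9,0],"turn": 0},
  {"claw": 40,"delta_pos": [20,9,0],"turn": 0},
  {"claw": 40,"delta_pos": [20,9,0],"turn": 0},
  {"claw": 40,"delta_pos": [20,9,0],"turn": 0},
])

```text
clock: 13.42
eef_pos: [427.6, -32.9, 104.6]
tcp_rot: [-3.141, -0.0, 1.766]
contact_force: [-0.3, -0.0, -0.6]
opening: 0.665
grasp_force: 85.2
```

>>> step_arm([
  {"claw": 40,"delta_pos": [20,9,0],"turn": 0},
  {"claw": 40,"delta_pos": [20,9,0],"turn": 0},
  {"claw": 40,"delta_pos": [20,8,0],"turn": 0},
  {"claw": 40,"delta_pos": [14,5,0],"turn": 0},
  {"claw": 40,"delta_pos": [8,2.7,0],"turn": 0},
  {"claw": 40,"delta_pos": [0,0,0],"turn": 0},
  {"claw": 40,"delta_pos": [0,0,0],"turn": 0},
])

```text
clock: 14.0
eef_pos: [444.3, 52.6, 104.5]
tcp_rot: [-3.141, 0.0, 1.77]
contact_force: [-0.2, -0.2, -2.0]
opening: 0.666
grasp_force: 85.2
```

```bash
python3 - <<'E'
from h import *
s,t=grab_frame("side"),grab_frame("top")
r=lambda i,x,y,w,h,k:cv2.resize(i[y:y+h,x:x+w,::-1],None,fx=k,fy=k,interpolation=cv2.INTER_CUBIC)
x=sense();print(x["eef_pos"],x["tcp_rot"],x["opening"]*85.4,x["contact_force"])
cv2.imwrite("pics/g5.png",np.hstack([r(s["img"],305,200,80,110,5),r(t["img"],255,200,80,110,5)]))
E
```

```text
[444.24640527  51.90409227 104.51457331] [-3.14110967e+00  1.44363339e-04  1.76889705e+00] 56.52716345964763 [ 0.71840241  0.05225056 -1.29001716]
```

View pics/g5.png

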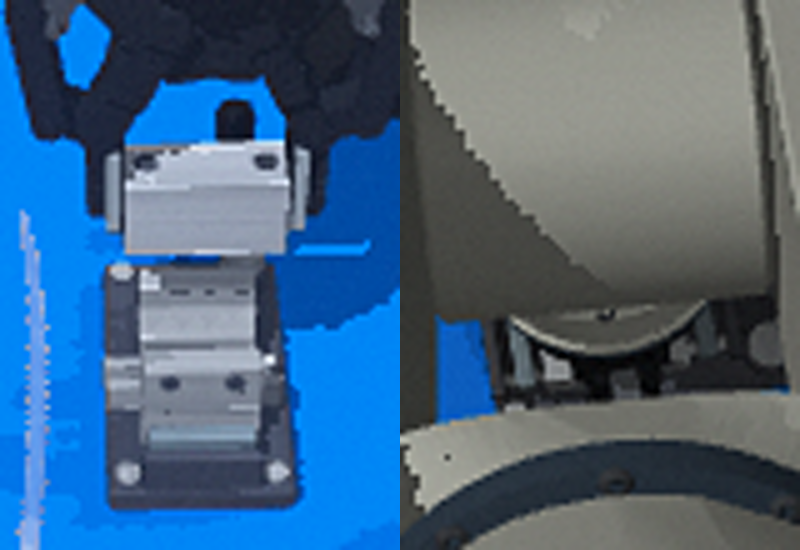

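Level and square over the mouth: block ends at side px (330,238) and (362,238), directly above the jaws. Descend gradually watching force.

>>> step_arm([
  {"claw": 40,"delta_pos": [0,0,8],"turn": 0},
  {"claw": 40,"delta_pos": [0,0,12],"turn": 0},
  {"claw": 40,"delta_pos": [0,0,10],"turn": 0},
  {"claw": 40,"delta_pos": [0,0,6],"turn": 0},
  {"claw": 40,"delta_pos": [0,0,3],"turn": 0},
  {"claw": 40,"delta_pos": [0,0,2],"turn": 0},
  {"claw": 40,"delta_pos": [0,0,2],"turn": 0},
  {"claw": 40,"delta_pos": [0,0,2],"turn": 0},
])

```text
clock: 14.77
eef_pos: [444.9, 52.4, 59.6]
tcp_rot: [3.141, 0.0, 1.77]
contact_force: [-0.3, 0.0, -0.5]
opening: 0.665
grasp_force: 85.2
```

>>> step_arm([
  {"claw": 40,"delta_pos": [0,0,2],"turn": 0},
  {"claw": 40,"delta_pos": [0,0,2],"turn": 0},
  {"claw": 40,"delta_pos": [0,0,2],"turn": 0},
  {"claw": 40,"delta_pos": [0,0,0],"turn": 0},
])

```text
clock: 15.1
eef_pos: [444.4, 52.5, 53.3]
tcp_rot: [-3.141, -0.0, 1.77]
contact_force: [0.3, 0.8, -1.0]
opening: 0.665
grasp_force: 85.2
```

>>> step_arm([
  {"claw": 40,"delta_pos": [0,0,1.5],"turn": 0},
  {"claw": 40,"delta_pos": [0,0,1.5],"turn": 0},
  {"claw": 40,"delta_pos": [0,0,1],"turn": 0},
  {"claw": 40,"delta_pos": [0,0,0],"turn": 0},
])

```text
clock: 15.43
eef_pos: [444.5, 52.4, 49.4]
tcp_rot: [-3.141, 0.0, 1.77]
contact_force: [-0.1, -0.7, -1.4]
opening: 0.667
grasp_force: 85.2
```

>>> step_arm([
  {"claw": 40,"delta_pos": [0,0,1],"turn": 0},
  {"claw": 40,"delta_pos": [0,0,0],"turn": 0},
])

```text
clock: 15.6
eef_pos: [444.5, 52.4, 48.5]
tcp_rot: [-3.141, 0.0, 1.77]
contact_force: [0.3, 0.1, -1.2]
opening: 0.666
grasp_force: 85.2
```

>>> step_arm([
  {"claw": 40,"delta_pos": [0,0,0.7],"turn": 0},
  {"claw": 40,"delta_pos": [0,0,0],"turn": 0},
])

```text
clock: 15.77
eef_pos: [444.7, 52.5, 47.9]
tcp_rot: [3.141, -0.0, 1.77]
contact_force: [-0.7, -0.4, -1.3]
opening: 0.668
grasp_force: 85.2
```

>>> step_arm([
  {"claw": 40,"delta_pos": [0,0,0.7],"turn": 0},
  {"claw": 40,"delta_pos": [0,0,0],"turn": 0},
])

```text
clock: 15.93
eef_pos: [444.7, 52.6, 47.2]
tcp_rot: [3.141, -0.0, 1.77]
contact_force: [0.1, 1.5, 2.5]
opening: 0.666
grasp_force: 85.6
```

>>> step_arm([
  {"claw": 40,"delta_pos": [0,0,0.6],"turn": 0},
  {"claw": 40,"delta_pos": [0,0,0],"turn": 0},
])

```text
clock: 16.1
eef_pos: [444.8, 52.6, 46.7]
tcp_rot: [3.141, -0.0, 1.77]
contact_force: [-0.3, 2.0, 1.8]
opening: 0.667
grasp_force: 85.5
```

>>> step_arm([
  {"claw": 40,"delta_pos": [0,0,0.5],"turn": 0},
  {"claw": 40,"delta_pos": [0,0,0],"turn": 0},
], force=40)

```text
clock: 16.27
eef_pos: [444.8, 52.5, 46.2]
tcp_rot: [3.141, -0.0, 1.77]
contact_force: [-0.5, 1.5, 2.5]
opening: 0.665
grasp_force: 85.6
```

>>> step_arm([
  {"claw": 40,"delta_pos": [0,0,0.4],"turn": 0},
  {"claw": 40,"delta_pos": [0,0,0],"turn": 0},
], force=30)

```text
clock: 16.43
eef_pos: [444.8, 52.5, 45.8]
tcp_rot: [3.141, 0.0, 1.77]
contact_force: [-0.1, 1.3, 4.3]
opening: 0.668
grasp_force: 85.8
```

>>> step_arm([
  {"claw": 59,"delta_pos": [0,0,0],"turn": 0},
  {"claw": 62,"delta_pos": [0,0,0],"turn": 0},
  {"claw": 66,"delta_pos": [0,0,0],"turn": 0},
  {"claw": 72,"delta_pos": [0,0,0],"turn": 0},
  {"claw": 80,"delta_pos": [0,0,0],"turn": 0},
  {"claw": 85,"delta_pos": [0,0,0],"turn": 0},
  {"claw": 85,"delta_pos": [0,0,-4],"turn": 0},
  {"claw": 85,"delta_pos": [0,0,-10],"turn": 0},
])

```text
clock: 17.1
eef_pos: [443.7, 52.3, 59.3]
tcp_rot: [-3.139, -0.0, 1.77]
contact_force: [-0.4, -0.4, -0.1]
opening: 0.994
grasp_force: 0.0
```

>>> step_arm([
  {"claw": 85,"delta_pos": [0,0,-18],"turn": 0},
  {"claw": 85,"delta_pos": [0,0,-24],"turn": 0},
  {"claw": 85,"delta_pos": [0,0,-24],"turn": 0},
  {"claw": 85,"delta_pos": [0,0,-24],"turn": 0},
  {"claw": 85,"delta_pos": [0,0,-12],"turn": 0},
  {"claw": 70,"delta_pos": [0,0,-4],"turn": 0},
  {"claw": 50,"delta_pos": [0,0,0],"turn": 0},
  {"claw": 50,"delta_pos": [0,0,0],"turn": 0},
])

```text
clock: 17.77
eef_pos: [444.3, 52.4, 165.6]
tcp_rot: [3.142, 0.0, 1.77]
contact_force: [0.7, 0.1, -0.8]
opening: 0.604
grasp_force: 0.0
```

```bash
python3 - <<'E'
from h import *
np.set_printoptions(precision=1,suppress=True)
s=grab_frame("side");x=sense();print(x["eef_pos"],x["tcp_rot"],x["opening"]*85.4,x["contact_force"])
# predicted corners of block top if level at mouth
o=np.array([444.6,52.5]);a=.199;vx=np.array([np.sin(a),-np.cos(a)]);vy=np.array([np.cos(a),np.sin(a)])
P=[[*(o+i*12*vx+j*29*vy),z] for z in(68,35) for i in(-1,1) for j in(-1,1)]
print("pred px\n",proj(s,P))
r=cv2.resize(s["img"][190:310,300:390,::-1],None,fx=5,fy=5,interpolation=cv2.INTER_CUBIC)
tp=s["img"][140:195,325:380,::-1]
cv2.imwrite("pics/g6.png",np.hstack([r,cv2.copyMakeBorder(cv2.resize(tp,None,fx=6,fy=6,interpolation=cv2.INTER_CUBIC),0,270,0,0,0)]))
E
```

```text
[444.   52.4 165.1] [-3.1 -0.   1.8] 50.18510172527184 [0.5 0.1 0. ]
pred px
 [[361.7 260.7]
 [329.6 261.1]
 [360.7 251.8]
 [329.4 252.2]
 [360.8 273.7]
 [329.5 274. ]
 [359.9 264.7]
 [329.3 265.1]]
```

View pics/g6.png

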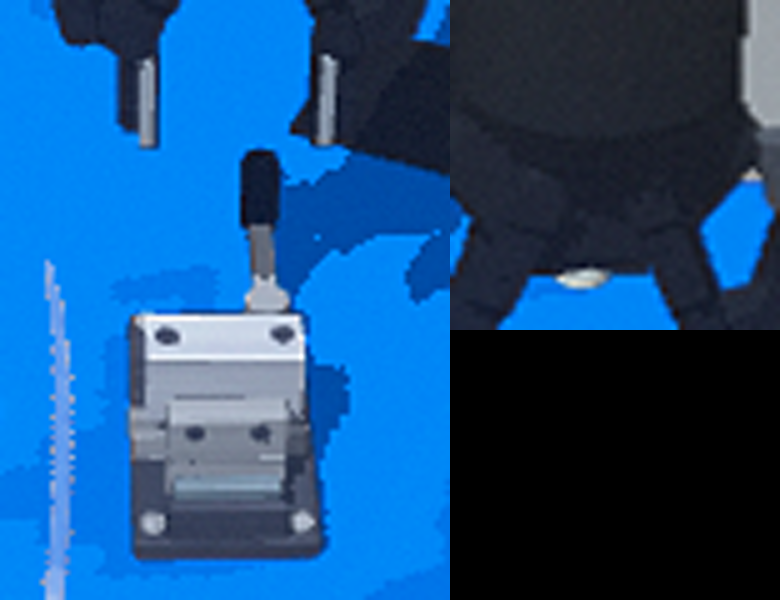

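The block sits level in the mouth: top corners at side px (329,253), (360,253), (329,262), (361,262), within 1 px of prediction. Next, the tapper position from both views.

```bash
python3 - <<'E'
from h import *
import pickle
np.set_printoptions(precision=1,suppress=True)
s,t=pickle.load(open("f0.pkl","rb"))
def mask(f,x0,y0,x1,y1):
    i=f["img"][y0:y1,x0:x1].astype(int); return i
i=mask(s,335,140,362,192)
sat=i.max(2)-i.min(2)
for r in range(28,50,3):
    g=i[r]; xx=np.where((g[:,2]-g[:,0]<60))[0]; print(r+140,xx.min()+335 if len(xx) else 0,xx.max()+335 if len(xx) else 0,end=" | ")
# column extents of face bottom
col=i[:,11:13]; print("\nface bottom rows",np.where((col[:,:,2]-col[:,:,0]<60).all(1))[0].max()+140)
# cap: grey cap edges vs wall in the side picture: brightness profile
print(i[4:16,4:22].sum(2)//3)
f,d=ray(s,[[346.7,187.7]]);p=plane(s,[[346.7,187.7]],0)[0];u=d[0,:2]/np.linalg.norm(d[0,:2]);print("side face centre",p[:2]+12*u)
i=mask(t,450,225,490,262);g=((i[:,:,2]-i[:,:,0])<50).astype(np.uint8)
c=max(cv2.findContours(g,0,1)[0],key=cv2.contourArea)
e=cv2.minAreaRect(c);b=cv2.boxPoints(e)+[450,225];print("top rect",e,b)
capt=np.array([(360.5)/4-.5+385,(81.5)/4-.5+220]);print("capt",capt,plane(t,[capt],98))
for v in(149.5,150.5):print("tri",*tri(t,capt,s,[347.2,v]), plane(s,[[347.2,v]],98))
E
```

```text
168 335 361 | 171 335 350 | 174 343 350 | 177 343 350 | 180 343 351 | 183 343 350 | 186 343 350 | 189 0 0 | 
face bottom rows 187
[[156 156 155 156 156 156 156 153 154 154 155 155 155 155 154 154 155 155]
 [156 154 154 154 154 157 156 154 152 155 154 158 153 152 156 153 154 152]
 [153 152 155 157 156 153 154 156 155 156 156 156 156 155 156 157 157 155]
 [155 155 156 155 154 157 155 155 157 155 155 155 156 154 156 155 156 155]
 [157 156 156 153 156 157 155 156 155 151 153 155 154 154 154 155 156 156]
 [155 154 155 156 156 150 106 169 170 168 166 136 154 156 155 157 156 154]
 [157 155 156 153 154 136 160 178 172 173 176 163 165 155 155 153 155 154]
 [155 155 156 154 157 169 180 176 172 177 179 175 175 156 157 155 156 154]
 [155 155 153 159 154 130 163 179 177 178 173 162 136 157 154 156 154 156]
 [153 155 156 155 153 105 133 141 143 136 126 101 106 160 157 156 158 156]
 [155 155 157 157 154  82 124 127 127 119 106  91  96 161 157 154 156 156]
 [156 156 154 158 151  72 122 121 123 114 107  97  82 162 159 157 156 156]]
side face centre [ 490.  -279.9]
top rect ((18.10000228881836, 18.700000762939453), (11.180339813232422, 24.59674644470215), 63.43495178222656) [[454.6 244.2]
 [476.6 233.2]
 [481.6 243.2]
 [459.6 254.2]]
capt [474.6 239.9] [[ 487. -279.   98.]]
tri [ 489.1 -278.4  100.1] 5.002610893031252 [[ 492.2 -282.6   98. ]]
tri [ 489.4 -279.3   96.9] 4.545129480304394 [[ 491.5 -278.    98. ]]
```

>>> step_arm([
  {"claw": 50,"delta_pos": [0,0,0],"turn": 0.125},
  {"claw": 50,"delta_pos": [0,0,0],"turn": 0.125},
  {"claw": 50,"delta_pos": [0,0,0],"turn": 0.125},
  {"claw": 50,"delta_pos": [0,0,0],"turn": 0.125},
  {"claw": 50,"delta_pos": [0,0,0],"turn": 0.125},
  {"claw": 50,"delta_pos": [0,0,0],"turn": 0.125},
])

```text
clock: 18.32
eef_pos: [443.8, 52.3, 164.4]
tcp_rot: [-3.14, 0.002, 1.014]
contact_force: [-0.1, -0.5, -0.4]
opening: 0.589
grasp_force: 0.0
```

>>> step_arm([
  {"claw": 50,"delta_pos": [0,0,0],"turn": 0.125},
  {"claw": 50,"delta_pos": [0,0,0],"turn": 0.125},
  {"claw": 50,"delta_pos": [0,0,0],"turn": 0.125},
  {"claw": 50,"delta_pos": [0,0,0],"turn": 0.125},
  {"claw": 50,"delta_pos": [0,0,0],"turn": 0.125},
  {"claw": 50,"delta_pos": [0,0,0],"turn": 0.125},
])

```text
clock: 18.82
eef_pos: [443.8, 52.3, 164.4]
tcp_rot: [-3.141, 0.003, 0.264]
contact_force: [-0.8, -0.9, 0.2]
opening: 0.582
grasp_force: 0.0
```

>>> step_arm([
  {"claw": 50,"delta_pos": [-2.8,12,0],"turn": 0},
  {"claw": 50,"delta_pos": [-2.8,20,0],"turn": 0},
  {"claw": 50,"delta_pos": [-2.8,24,0],"turn": 0},
  {"claw": 50,"delta_pos": [-2.8,24,0],"turn": 0},
  {"claw": 50,"delta_pos": [-2.8,24,0],"turn": 0},
  {"claw": 50,"delta_pos": [-2.8,24,0],"turn": 0},
  {"claw": 50,"delta_pos": [-2.8,24,0],"turn": 0},
  {"claw": 50,"delta_pos": [-2.8,24,0],"turn": 0},
])

```text
clock: 19.48
eef_pos: [469.2, -124.1, 164.3]
tcp_rot: [-3.14, 0.002, 0.27]
contact_force: [-0.0, 0.5, -0.7]
opening: 0.59
grasp_force: 0.0
```

>>> step_arm([
  {"claw": 50,"delta_pos": [-2.8,24,0],"turn": 0},
  {"claw": 50,"delta_pos": [-2.8,24,0],"turn": 0},
  {"claw": 50,"delta_pos": [-2.8,24,0],"turn": 0},
  {"claw": 50,"delta_pos": [-2.8,24,0],"turn": 0},
  {"claw": 50,"delta_pos": [-2.8,24,0],"turn": 0},
  {"claw": 50,"delta_pos": [-2.8,19,0],"turn": 0},
  {"claw": 50,"delta_pos": [-2.8,10,0],"turn": 0},
  {"claw": 50,"delta_pos": [-2.8,6,0],"turn": 0},
])

```text
clock: 20.15
eef_pos: [489.2, -279.3, 164.4]
tcp_rot: [-3.14, 0.001, 0.269]
contact_force: [0.2, 0.3, 0.0]
opening: 0.586
grasp_force: 0.0
```

>>> step_arm([
  {"claw": 50,"delta_pos": [0,0,0],"turn": 0},
  {"claw": 50,"delta_pos": [0,0,0],"turn": 0},
])

```text
clock: 20.32
eef_pos: [489.1, -277.8, 165.1]
tcp_rot: [-3.14, 0.001, 0.27]
contact_force: [0.0, -0.4, 0.2]
opening: 0.586
grasp_force: 0.0
```

```bash
python3 - <<'E'
from h import *
np.set_printoptions(precision=1,suppress=True)
p=[]
for k in range(4):
    s=grab_frame("side");x=sense();p.append(x["eef_pos"])
print(np.mean(p,0),x["tcp_rot"],x["opening"]*85.4)
# face still standing where it was?
i=s["img"][140:192,335:362].astype(int)
for r in range(34,50,3):
    xx=np.where(i[r][:,2]-i[r][:,0]<60)[0]; print(r+140,xx.min()+335 if len(xx) else 0,xx.max()+335 if len(xx) else 0,end=" | ")
E
```

```text
[ 489.5 -277.5  165.5] [-3.1 -0.   0.3] 49.99706077713573
174 343 350 | 177 343 350 | 180 343 351 | 183 343 350 | 186 343 350 | 189 0 0 |
```

>>> step_arm([
  {"claw": 50,"delta_pos": [0,1,10],"turn": 0},
  {"claw": 50,"delta_pos": [0,0,18],"turn": 0},
  {"claw": 50,"delta_pos": [0,0,22],"turn": 0},
  {"claw": 50,"delta_pos": [0,0,22],"turn": 0},
  {"claw": 50,"delta_pos": [0,0,20],"turn": 0},
  {"claw": 50,"delta_pos": [0,0,12],"turn": 0},
  {"claw": 45,"delta_pos": [0,0,6],"turn": 0},
  {"claw": 40,"delta_pos": [0,0,0],"turn": 0},
], force=40)

```text
clock: 21.18
eef_pos: [489.3, -278.9, 54.4]
tcp_rot: [-3.14, 0.002, 0.27]
contact_force: [-0.1, 0.0, 0.6]
opening: 0.47
grasp_force: 0.0
```

>>> step_arm([
  {"claw": 35,"delta_pos": [0,0,0],"turn": 0},
  {"claw": 31,"delta_pos": [0,0,0],"turn": 0},
  {"claw": 28,"delta_pos": [0,0,0],"turn": 0},
  {"claw": 26,"delta_pos": [0,0,0],"turn": 0},
  {"claw": 24,"delta_pos": [0,0,0],"turn": 0},
  {"claw": 22,"delta_pos": [0,0,0],"turn": 0},
  {"claw": 20,"delta_pos": [0,0,0],"turn": 0},
  {"claw": 10,"delta_pos": [0,0,0],"turn": 0},
])

```text
clock: 21.85
eef_pos: [490.1, -279.5, 55.9]
tcp_rot: [3.141, -0.0, 0.27]
contact_force: [-0.9, 0.5, 3.1]
opening: 0.199
grasp_force: 38.8
```

>>> step_arm([
  {"claw": 5,"delta_pos": [0,0,0],"turn": 0},
  {"claw": 5,"delta_pos": [0,0,0],"turn": 0},
  {"claw": 5,"delta_pos": [0,0,0],"turn": 0},
  {"claw": 5,"delta_pos": [0,0,0],"turn": 0},
], force=100)

```text
clock: 22.18
eef_pos: [490.2, -279.6, 56.1]
tcp_rot: [3.141, -0.0, 0.27]
contact_force: [-0.5, 1.2, 5.0]
opening: 0.188
grasp_force: 97.2
```

```bash
cat > tap.py <<'E'
from h import *
np.set_printoptions(precision=1,suppress=True)
p=[];F=[]
for k in range(3):
    s=grab_frame("side");x=sense();p.append(x["eef_pos"]);F.append(x["contact_force"])
print(np.mean(p,0),x["tcp_rot"],x["opening"]*85.4,x["grasp_force"],np.mean(F,0))
E
cat > t2.py <<'E'
from tap import *
i=s["img"][140:192,335:362].astype(int)
for r in range(22,50,3):
    xx=np.where(i[r][:,2]-i[r][:,0]<60)[0]; print(r+140,xx.min()+335 if len(xx) else 0,xx.max()+335 if len(xx) else 0,end=" | ")
E
python3 t2.py
```

```text
[ 490.1 -279.6   56.1] [ 3.1 -0.   0.3] 15.49606624188074 97.21948385238647 [-1.   0.4  5.8]
162 335 361 | 165 335 361 | 168 335 361 | 171 335 350 | 174 343 350 | 177 343 350 | 180 343 351 | 183 343 350 | 186 343 350 | 189 0 0 |
```

Tapper is gripped at 97 N and still upright. Lift it and carry it over the block.

>>> step_arm([
  {"claw": 5,"delta_pos": [0,0,-4],"turn": 0},
  {"claw": 5,"delta_pos": [0,0,-10],"turn": 0},
  {"claw": 5,"delta_pos": [0,0,-18],"turn": 0},
  {"claw": 5,"delta_pos": [0,0,-22],"turn": 0},
  {"claw": 5,"delta_pos": [0,0,-22],"turn": 0},
  {"claw": 5,"delta_pos": [0,0,-14],"turn": 0},
  {"claw": 5,"delta_pos": [0,0,-10],"turn": 0},
  {"claw": 5,"delta_pos": [0,0,0],"turn": 0},
])

```text
clock: 23.0
eef_pos: [491.0, -280.1, 158.2]
tcp_rot: [3.139, -0.003, 0.27]
contact_force: [0.8, 0.2, -1.9]
opening: 0.186
grasp_force: 97.4
```

>>> step_arm([
  {"claw": 5,"delta_pos": [2.8,-12,0],"turn": 0},
  {"claw": 5,"delta_pos": [2.8,-20,0],"turn": 0},
  {"claw": 5,"delta_pos": [2.8,-24,0],"turn": 0},
  {"claw": 5,"delta_pos": [2.8,-24,0],"turn": 0},
  {"claw": 5,"delta_pos": [2.8,-24,0],"turn": 0},
  {"claw": 5,"delta_pos": [2.8,-24,0],"turn": 0},
  {"claw": 5,"delta_pos": [2.8,-24,0],"turn": 0},
  {"claw": 5,"delta_pos": [2.8,-24,0],"turn": 0},
])

```text
clock: 23.67
eef_pos: [463.1, -102.0, 154.5]
tcp_rot: [-3.14, 0.002, 0.27]
contact_force: [-0.1, 0.2, -2.5]
opening: 0.179
grasp_force: 97.6
```

>>> step_arm([
  {"claw": 5,"delta_pos": [2.8,-24,0],"turn": 0},
  {"claw": 5,"delta_pos": [2.8,-24,0],"turn": 0},
  {"claw": 5,"delta_pos": [2.8,-24,0],"turn": 0},
  {"claw": 5,"delta_pos": [2.8,-24,0],"turn": 0},
  {"claw": 5,"delta_pos": [2.8,-24,0],"turn": 0},
  {"claw": 5,"delta_pos": [2.8,-19,0],"turn": 0},
  {"claw": 5,"delta_pos": [2.8,-11,0],"turn": 0},
  {"claw": 5,"delta_pos": [2.8,-6.5,0],"turn": 0},
])

```text
clock: 24.33
eef_pos: [442.8, 54.5, 154.6]
tcp_rot: [-3.141, 0.002, 0.271]
contact_force: [0.2, -0.7, -1.9]
opening: 0.184
grasp_force: 97.6
```

>>> step_arm([
  {"claw": 5,"delta_pos": [0,0,0],"turn": 0},
  {"claw": 5,"delta_pos": [0,0,0],"turn": 0},
])

```text
clock: 24.5
eef_pos: [444.0, 53.0, 155.1]
tcp_rot: [3.142, 0.001, 0.271]
contact_force: [0.2, 0.6, -2.6]
opening: 0.186
grasp_force: 97.6
```

```bash
cat > t3.py <<'E'
from tap import *
P=np.mean(p,0);q=proj(s,[[P[0],P[1],P[2]-56],[P[0],P[1],P[2]-40]]);print("pred face",q)
c=q.mean(0).astype(int);x0,y0=c[0]-20,c[1]-30
i=s["img"][y0:y0+60,x0:x0+40].astype(int);w=(i.min(2)>170)
for r in range(0,60,3):
    xx=np.where(w[r])[0]
    if len(xx):print(r+y0,xx.min()+x0,xx.max()+x0,len(xx),end=" | ")
E
python3 t3.py
```

```text
[444.2  52.4 155.4] [3.1 0.  0.3] 16.258608913297174 97.61781334877014 [ 0.2 -0.4 -1.6]
pred face [[346.  243.5]
 [346.3 236.6]]
237 340 353 3 | 240 341 353 11 | 243 341 353 8 | 246 342 354 7 | 249 349 350 2 | 255 329 359 25 | 258 330 360 23 | 261 330 360 31 |
```

>>> step_arm([
  {"claw": 5,"delta_pos": [1,0,8],"turn": 0},
  {"claw": 5,"delta_pos": [0,0,10],"turn": 0},
  {"claw": 5,"delta_pos": [0,0,6],"turn": 0},
  {"claw": 5,"delta_pos": [0,0,3],"turn": 0},
  {"claw": 5,"delta_pos": [0,0,1],"turn": 0},
  {"claw": 5,"delta_pos": [0,0,1],"turn": 0},
  {"claw": 5,"delta_pos": [0,0,0],"turn": 0},
])

```text
clock: 25.23
eef_pos: [445.4, 53.2, 126.5]
tcp_rot: [-3.142, 0.0, 0.27]
contact_force: [-0.8, -0.9, -1.6]
opening: 0.185
grasp_force: 97.6
```

>>> step_arm([
  {"claw": 5,"delta_pos": [0,0,1],"turn": 0},
  {"claw": 5,"delta_pos": [0,0,1],"turn": 0},
  {"claw": 5,"delta_pos": [0,0,0],"turn": 0},
])

```text
clock: 25.48
eef_pos: [445.5, 53.2, 124.7]
tcp_rot: [3.142, -0.0, 0.27]
contact_force: [-0.2, -0.3, -1.4]
opening: 0.187
grasp_force: 97.6
```

>>> step_arm([
  {"claw": 5,"delta_pos": [0,0,1],"turn": 0},
  {"claw": 5,"delta_pos": [0,0,1],"turn": 0},
  {"claw": 5,"delta_pos": [0,0,0],"turn": 0},
])

```text
clock: 25.73
eef_pos: [445.9, 53.2, 123.1]
tcp_rot: [3.141, -0.001, 0.27]
contact_force: [-0.0, 0.3, 2.6]
opening: 0.189
grasp_force: 97.6
```

>>> step_arm([
  {"claw": 5,"delta_pos": [0,0,1],"turn": 0},
  {"claw": 5,"delta_pos": [0,0,1],"turn": 0},
  {"claw": 5,"delta_pos": [0,0,0],"turn": 0},
])

```text
clock: 25.98
eef_pos: [446.1, 53.3, 121.2]
tcp_rot: [3.141, -0.001, 0.27]
contact_force: [-0.2, 0.8, 5.8]
opening: 0.185
grasp_force: 97.6
```

>>> step_arm([
  {"claw": 5,"delta_pos": [0,0,1],"turn": 0},
  {"claw": 5,"delta_pos": [0,0,1],"turn": 0},
  {"claw": 5,"delta_pos": [0,0,1],"turn": 0},
  {"claw": 5,"delta_pos": [0,0,0],"turn": 0},
])

```text
clock: 26.32
eef_pos: [445.6, 53.2, 117.6]
tcp_rot: [3.142, -0.0, 0.27]
contact_force: [0.2, -0.4, -0.2]
opening: 0.186
grasp_force: 97.8
```

>>> step_arm([
  {"claw": 5,"delta_pos": [0,0,1],"turn": 0},
  {"claw": 5,"delta_pos": [0,0,1],"turn": 0},
  {"claw": 5,"delta_pos": [0,0,1],"turn": 0},
  {"claw": 5,"delta_pos": [0,0,0],"turn": 0},
])

```text
clock: 26.65
eef_pos: [445.4, 53.2, 114.5]
tcp_rot: [-3.142, 0.0, 0.27]
contact_force: [0.4, 0.4, -1.0]
opening: 0.185
grasp_force: 97.8
```

```bash
python3 t3.py
```

```text
[445.1  53.2 114.5] [-3.1  0.   0.3] 15.869964498762668 97.76592135429382 [ 0.2  0.  -1.5]
pred face [[344.9 260.4]
 [345.1 254. ]]
236 353 353 1 | 239 353 353 1 | 242 353 353 1 | 245 352 353 2 | 254 327 335 7 | 257 329 359 21 | 260 330 359 12 | 263 330 360 24 | 272 334 334 1 |
```

>>> step_arm([
  {"claw": 5,"delta_pos": [0,0,0.7],"turn": 0},
  {"claw": 5,"delta_pos": [0,0,0],"turn": 0},
])

```text
clock: 26.97
eef_pos: [445.3, 53.2, 113.9]
tcp_rot: [-3.142, 0.0, 0.27]
contact_force: [0.0, -0.3, -0.7]
opening: 0.187
grasp_force: 97.8
```

>>> step_arm([
  {"claw": 5,"delta_pos": [0,0,0.7],"turn": 0},
  {"claw": 5,"delta_pos": [0,0,0],"turn": 0},
])

```text
clock: 27.13
eef_pos: [445.3, 53.2, 113.2]
tcp_rot: [-3.142, 0.0, 0.27]
contact_force: [-0.3, -0.4, 0.1]
opening: 0.185
grasp_force: 97.8
```

```bash
python3 t3.py; python3 - <<'E'
import sys;sys.path.insert(0,'.')
from h import *
s=grab_frame("side")
# bright block top: rows per column near its ends, where the tapper does not cover
for c in(331,333,335,337,353,355,357,359):
    col=s["img"][240:285,c].astype(int).mean(1).astype(int);print(c,col.tolist())
o=np.array([444.6,52.5]);a=.199;vx=np.array([np.sin(a),-np.cos(a)]);vy=np.array([np.cos(a),np.sin(a)])
for z in(68,57):print(z,proj(s,[[*(o+i*12*vx+j*29*vy),z] for i in(-1,1) for j in(-1,1)]).round(1).tolist())
E
```

```text
[445.4  53.2 113.2] [-3.1  0.   0.3] 15.664685960325723 97.76315689086914 [-0.4  0.6 -0.6]
pred face [[344.7 260.9]
 [345.  254.5]]
236 353 353 1 | 239 353 353 1 | 242 353 353 1 | 245 352 353 2 | 248 344 344 1 | 254 328 337 8 | 257 337 359 10 | 260 329 359 13 | 263 329 359 21 | 266 330 332 3 | 272 334 334 1 | 331 [125, 126, 125, 126, 126, 114, 116, 115, 115, 116, 127, 127, 105, 108, 154, 80, 77, 151, 227, 220, 124, 62, 127, 188, 186, 180, 195, 154, 158, 163, 160, 165, 163, 163, 165, 165, 161, 158, 146, 132, 130, 143, 73, 74, 76]
333 [126, 125, 126, 126, 115, 115, 116, 115, 115, 116, 127, 126, 108, 198, 194, 186, 188, 173, 225, 166, 66, 73, 71, 164, 187, 180, 158, 155, 157, 161, 164, 153, 135, 124, 123, 114, 101, 103, 120, 104, 130, 116, 101, 98, 115]
335 [126, 125, 126, 126, 115, 115, 116, 115, 116, 126, 126, 127, 105, 190, 182, 178, 178, 166, 222, 193, 134, 106, 122, 190, 185, 182, 158, 156, 158, 163, 168, 179, 178, 185, 183, 135, 133, 133, 135, 134, 131, 129, 173, 120, 140]
337 [126, 126, 125, 126, 114, 116, 115, 116, 116, 116, 116, 117, 74, 190, 181, 178, 177, 194, 195, 190, 193, 
[... 411 characters left out ...]
 99, 118, 191, 219, 149, 76, 76, 75, 213, 208, 236, 137, 152, 159, 160, 169, 177, 179, 187, 185, 122, 131, 134, 135, 134, 133, 125, 156, 134, 136]
357 [79, 84, 76, 83, 83, 77, 85, 77, 90, 97, 102, 94, 81, 81, 59, 49, 53, 249, 216, 186, 78, 86, 158, 207, 209, 233, 135, 153, 157, 157, 152, 149, 149, 153, 206, 125, 115, 116, 110, 103, 89, 73, 70, 64, 57]
359 [130, 130, 129, 128, 128, 129, 78, 131, 79, 81, 82, 80, 71, 57, 58, 55, 64, 251, 225, 225, 220, 221, 213, 205, 209, 240, 136, 153, 158, 162, 157, 163, 158, 98, 101, 101, 103, 97, 89, 81, 82, 59, 52, 54, 53]
68 [[361.7, 260.7], [329.6, 261.1], [360.7, 251.8], [329.4, 252.2]]
57 [[361.4, 265.1], [329.6, 265.5], [360.4, 256.2], [329.3, 256.5]]
```

The side rows put the block top at 257–266, near the seated prediction. Keep pressing until it is firmly solid.

>>> step_arm([
  {"claw": 5,"delta_pos": [0,0,0.7],"turn": 0},
  {"claw": 5,"delta_pos": [0,0,0],"turn": 0},
])

```text
clock: 27.5
eef_pos: [445.5, 53.2, 113.0]
tcp_rot: [-3.142, 0.0, 0.27]
contact_force: [-2.6, 0.0, 8.1]
opening: 0.185
grasp_force: 98.2
```

>>> step_arm([
  {"claw": 5,"delta_pos": [0,0,0.7],"turn": 0},
  {"claw": 5,"delta_pos": [0,0,0],"turn": 0},
])

```text
clock: 27.67
eef_pos: [445.7, 53.2, 112.9]
tcp_rot: [3.142, -0.0, 0.27]
contact_force: [-5.1, -1.0, 16.6]
opening: 0.185
grasp_force: 99.3
```

>>> step_arm([
  {"claw": 5,"delta_pos": [0,0,0.5],"turn": 0},
  {"claw": 5,"delta_pos": [0,0,0],"turn": 0},
])

```text
clock: 27.83
eef_pos: [445.9, 53.2, 112.9]
tcp_rot: [3.142, -0.001, 0.27]
contact_force: [-6.8, -0.7, 25.6]
opening: 0.191
grasp_force: 99.7
```

Position stops at 112.9 while the force climbs to 25 N: seated. Lift off and check the block.

>>> step_arm([
  {"claw": 5,"delta_pos": [0,0,0],"turn": 0},
  {"claw": 5,"delta_pos": [0,0,-2],"turn": 0},
  {"claw": 5,"delta_pos": [0,0,-6],"turn": 0},
  {"claw": 5,"delta_pos": [0,0,-12],"turn": 0},
  {"claw": 5,"delta_pos": [0,0,-12],"turn": 0},
  {"claw": 5,"delta_pos": [0,0,-6],"turn": 0},
  {"claw": 5,"delta_pos": [0,0,0],"turn": 0},
])

```text
clock: 28.42
eef_pos: [446.3, 53.3, 150.6]
tcp_rot: [3.141, -0.002, 0.27]
contact_force: [0.7, 0.2, -3.1]
opening: 0.184
grasp_force: 97.7
```

```bash
python3 t3.py; python3 - <<'E'
from h import *
s=grab_frame("side")
I=s["img"].astype(int).mean(2)
for c in range(331,361,3):
    col=I[245:275,c];g=np.diff(col);print(c,(246+np.argsort(-g)[:2]).tolist(),"fall",(246+np.argsort(g)[:3]).tolist())
o=np.array([444.6,52.5]);a=.199;vx=np.array([np.sin(a),-np.cos(a)]);vy=np.array([np.cos(a),np.sin(a)])
for l in(0,1.4):print("knob",l,proj(s,[[*(o+(60+55*np.cos(l))*vx+(-20+55*np.sin(l))*vy),60]]))
m=(s["img"][215:250,335:375].max(2)<50);ys,xs=np.where(m);print("dark knob cols",np.unique(xs+335,return_counts=True),ys.min()+215,ys.max()+215)
print("knob in vise from side z60",plane(s,[[351.6,220.7]],60))
E
```

```text
[445.4  53.2 149.3] [-3.1  0.   0.3] 15.662166257136542 97.72104978561401 [-0.1 -0.3 -2.2]
pred face [[345.2 246.2]
 [345.5 239.4]]
236 352 353 2 | 239 339 353 2 | 242 340 353 6 | 245 340 354 11 | 248 340 345 6 | 251 350 350 1 | 254 327 345 12 | 257 342 359 15 | 260 329 359 22 | 263 329 359 30 | 266 330 338 9 | 331 [257, 258] fall [255, 260, 261]
334 [263, 253] fall [260, 267, 252]
337 [253, 258] fall [252, 267, 266]
340 [253, 258] fall [249, 266, 252]
343 [253, 271] fall [266, 251, 252]
346 [255, 271] fall [251, 266, 252]
349 [257, 271] fall [266, 250, 252]
352 [257, 267] fall [266, 251, 252]
355 [263, 257] fall [260, 266, 248]
358 [257, 246] fall [266, 260, 272]
knob 0 [[352.41882695 220.76272207]]
knob 1.4 [[326.0753415  235.50053668]]
dark knob cols (array([339, 342, 343, 348, 350, 352, 353, 354, 355, 356, 359, 360, 361,
       363, 364, 365, 366, 367, 368, 369, 370, 371, 372, 373, 374]), array([ 7,  1,  6,  1,  1,  1,  4, 13,  3,  1,  2,  1,  1,  1,  1,  1,  1,
        2,  4,  4,  5,  5,  5,  4,  5])) 215 233
knob in vise from side z60 [[449.39357448 -64.08424199  60.        ]]
```

The block's front top edge lies on row 266 all along, so it is seated and level. Now compute the lever path with the tapper.

```bash
python3 - <<'E'
import numpy as np
np.set_printoptions(precision=1,suppress=True)
o=np.array([444.6,52.5]);a=.199;vx=np.array([np.sin(a),-np.cos(a)]);vy=np.array([np.cos(a),np.sin(a)])
y=.27;T=np.array([[np.cos(y),np.sin(y)],[np.sin(y),-np.cos(y)]])
pv=o+60*vx-20*vy
pt=lambda l,g:pv+(55*np.cos(l)+g*np.sin(l))*vx+(55*np.sin(l)-g*np.cos(l))*vy
P=[np.array([445.3,53.2]),pt(0,32)]+[pt(l,20) for l in np.arange(0,1.5,.1)]
for k in range(1,len(P)):print(k,P[k],T@(P[k]-P[k-1]))
E
```

```text
1 [416.4 -70.5] [-60.9 111.5]
2 [428.1 -68.1] [12.   0.9]
3 [433.9 -68.7] [5.5 2.1]
4 [439.8 -68.7] [5.6 1.6]
5 [445.6 -68.1] [5.8 1. ]
6 [451.3 -67. ] [5.8 0.4]
7 [456.9 -65.2] [ 5.8 -0.2]
8 [462.3 -63. ] [ 5.8 -0.8]
9 [467.5 -60.2] [ 5.7 -1.3]
10 [472.3 -56.9] [ 5.5 -1.9]
11 [476.8 -53.1] [ 5.3 -2.4]
12 [480.8 -48.9] [ 5. -3.]
13 [484.5 -44.3] [ 4.7 -3.4]
14 [487.6 -39.4] [ 4.4 -3.9]
15 [490.3 -34.2] [ 3.9 -4.3]
16 [492.4 -28.7] [ 3.5 -4.7]
```

>>> step_arm([
  {"claw": 5,"delta_pos": [-6,11,0],"turn": 0},
  {"claw": 5,"delta_pos": [-12,22,0],"turn": 0},
  {"claw": 5,"delta_pos": [-13,24,0],"turn": 0},
  {"claw": 5,"delta_pos": [-13,24,0],"turn": 0},
  {"claw": 5,"delta_pos": [-11,20,0],"turn": 0},
  {"claw": 5,"delta_pos": [-6,10.5,0],"turn": 0},
  {"claw": 5,"delta_pos": [0,0,0],"turn": 0},
])

```text
clock: 29.2
eef_pos: [415.4, -72.3, 148.8]
tcp_rot: [-3.141, 0.001, 0.268]
contact_force: [-1.0, 0.5, -2.0]
opening: 0.186
grasp_force: 97.8
```

>>> step_arm([
  {"claw": 5,"delta_pos": [0,0,8],"turn": 0},
  {"claw": 5,"delta_pos": [0,0,14],"turn": 0},
  {"claw": 5,"delta_pos": [0,0,16],"turn": 0},
  {"claw": 5,"delta_pos": [0,0,13],"turn": 0},
  {"claw": 5,"delta_pos": [0,0,8],"turn": 0},
  {"claw": 5,"delta_pos": [0,0,0],"turn": 0},
  {"claw": 5,"delta_pos": [0,0,0],"turn": 0},
])

```text
clock: 29.78
eef_pos: [416.1, -70.0, 89.9]
tcp_rot: [-3.141, 0.001, 0.271]
contact_force: [-0.3, -0.2, -1.9]
opening: 0.186
grasp_force: 97.8
```

>>> step_arm([
  {"claw": 5,"delta_pos": [3,0.2,0],"turn": 0},
  {"claw": 5,"delta_pos": [3,0.2,0],"turn": 0},
  {"claw": 5,"delta_pos": [3,0.2,0],"turn": 0},
  {"claw": 5,"delta_pos": [3,0.3,0],"turn": 0},
  {"claw": 5,"delta_pos": [2.8,1,0],"turn": 0},
  {"claw": 5,"delta_pos": [2.7,1.1,0],"turn": 0},
  {"claw": 5,"delta_pos": [2.8,0.8,0],"turn": 0},
  {"claw": 5,"delta_pos": [2.8,0.8,0],"turn": 0},
])

```text
clock: 30.45
eef_pos: [439.7, -68.7, 90.2]
tcp_rot: [-3.141, 0.001, 0.27]
contact_force: [-3.4, 0.2, -1.2]
opening: 0.185
grasp_force: 97.7
```

```bash
python3 t3.py; cat > kn.py <<'E'
from h import *
np.set_printoptions(precision=2,suppress=True)
s=grab_frame("side");x=sense();print(x["eef_pos"],x["contact_force"])
I=s["img"][210:262,315:372].astype(int);m=((I.max(2)<45)).astype(np.uint8)
for n in [0]:
    k,l,st,c=cv2.connectedComponentsWithStats(m)
    for j in range(1,k):
        if st[j,4]>15:print("dark",st[j]+[315,210,0,0,0],c[j]+[315,210])
E
python3 kn.py
```

```text
[440.8 -68.9  90.5] [ 3.1 -0.   0.3] 15.612211061375044 97.65634417533875 [ 1.  0. -2.]
pred face [[355.6 229.4]
 [355.9 223.4]]
226 351 359 9 | 229 351 357 7 | 232 353 357 5 | 238 346 349 3 | 241 348 350 2 | 244 349 352 3 | 250 356 356 1 | 253 335 355 21 | [440.61 -68.94  90.53] [-0.11 -1.02 -1.92]
```

>>> step_arm([
  {"claw": 5,"delta_pos": [5.8,1,0],"turn": 0},
  {"claw": 5,"delta_pos": [5.8,0.4,0],"turn": 0},
  {"claw": 5,"delta_pos": [5.8,-0.2,0],"turn": 0},
  {"claw": 5,"delta_pos": [5.8,-0.8,0],"turn": 0},
  {"claw": 5,"delta_pos": [5.7,-1.3,0],"turn": 0},
  {"claw": 5,"delta_pos": [5.5,-1.9,0],"turn": 0},
])

```text
clock: 31.15
eef_pos: [473.0, -56.8, 90.4]
tcp_rot: [3.141, -0.0, 0.27]
contact_force: [-1.9, -1.4, -2.7]
opening: 0.184
grasp_force: 97.6
```

>>> step_arm([
  {"claw": 5,"delta_pos": [5.3,-2.4,0],"turn": 0},
  {"claw": 5,"delta_pos": [5,-3,0],"turn": 0},
  {"claw": 5,"delta_pos": [4.7,-3.4,0],"turn": 0},
  {"claw": 5,"delta_pos": [4.4,-3.9,0],"turn": 0},
  {"claw": 5,"delta_pos": [0,0,0],"turn": 0},
])

```text
clock: 31.57
eef_pos: [489.1, -38.6, 90.7]
tcp_rot: [3.141, -0.002, 0.27]
contact_force: [-0.0, -0.1, -1.9]
opening: 0.186
grasp_force: 97.5
```

```bash
python3 kn.py; python3 t3.py
```

```text
[488.81 -38.89  90.66] [-0.51 -0.03 -1.41]
dark [323 232   3  16  16] [323.19 239.5 ]
[488.2 -39.3  90.6] [ 3.1 -0.   0.3] 15.918061502888417 97.53840565681458 [-0.3 -0.2 -1.9]
pred face [[330.6 235.8]
 [330.6 229.7]]
232 334 334 1 | 235 332 332 1 | 247 330 343 12 | 250 343 348 6 | 253 333 349 17 | 256 333 349 3 | 259 329 349 21 |
```

>>> step_arm([
  {"claw": 5,"delta_pos": [3.9,-4.3,0],"turn": 0},
  {"claw": 5,"delta_pos": [1.8,-2.3,0],"turn": 0},
])

```text
clock: 31.93
eef_pos: [491.5, -31.5, 90.5]
tcp_rot: [3.141, -0.0, 0.269]
contact_force: [0.3, -0.9, -3.1]
opening: 0.183
grasp_force: 97.6
```

>>> step_arm([
  {"claw": 5,"delta_pos": [1,-1.4,0],"turn": 0},
  {"claw": 5,"delta_pos": [0,0,0],"turn": 0},
])

```text
clock: 32.1
eef_pos: [492.2, -29.6, 90.4]
tcp_rot: [-3.141, -0.0, 0.27]
contact_force: [-0.5, 0.2, -1.9]
opening: 0.182
grasp_force: 97.6
```

>>> step_arm([
  {"claw": 5,"delta_pos": [0.7,-1.2,0],"turn": 0},
  {"claw": 5,"delta_pos": [0,0,0],"turn": 0},
])

```text
clock: 32.27
eef_pos: [492.4, -28.6, 90.4]
tcp_rot: [3.141, -0.0, 0.27]
contact_force: [-0.9, -1.7, -1.4]
opening: 0.185
grasp_force: 97.7
```

>>> step_arm([
  {"claw": 5,"delta_pos": [0.3,-1,0],"turn": 0},
  {"claw": 5,"delta_pos": [0,0,0],"turn": 0},
])

```text
clock: 32.43
eef_pos: [492.4, -28.2, 90.4]
tcp_rot: [3.14, -0.0, 0.271]
contact_force: [-0.6, -6.6, -1.9]
opening: 0.189
grasp_force: 97.8
```

>>> step_arm([
  {"claw": 5,"delta_pos": [0.3,-1,0],"turn": 0},
  {"claw": 5,"delta_pos": [0,0,0],"turn": 0},
])

```text
clock: 32.6
eef_pos: [492.5, -27.8, 90.5]
tcp_rot: [3.139, 0.0, 0.271]
contact_force: [-0.2, -10.0, -1.8]
opening: 0.186
grasp_force: 97.9
```

>>> step_arm([
  {"claw": 5,"delta_pos": [0.3,-1,0],"turn": 0},
  {"claw": 5,"delta_pos": [0,0,0],"turn": 0},
])

```text
clock: 32.77
eef_pos: [492.6, -27.4, 90.5]
tcp_rot: [3.138, 0.0, 0.272]
contact_force: [0.3, -13.6, -0.5]
opening: 0.185
grasp_force: 98.0
```

```bash
python3 kn.py
```

```text
[492.58 -27.38  90.55] [ -0.63 -15.45  -0.54]
```

At the end stop: force climbs steadily to 15 N exactly at the predicted place. Back off, lift, and carry the tapper home.

>>> step_arm([
  {"claw": 5,"delta_pos": [-1,3,0],"turn": 0},
  {"claw": 5,"delta_pos": [0,6,0],"turn": 0},
  {"claw": 5,"delta_pos": [0,6,0],"turn": 0},
  {"claw": 5,"delta_pos": [0,0,-10],"turn": 0},
  {"claw": 5,"delta_pos": [0,0,-18],"turn": 0},
  {"claw": 5,"delta_pos": [0,0,-18],"turn": 0},
  {"claw": 5,"delta_pos": [0,0,-10],"turn": 0},
  {"claw": 5,"delta_pos": [0,0,0],"turn": 0},
])

```text
clock: 33.48
eef_pos: [497.0, -40.3, 148.9]
tcp_rot: [3.14, -0.004, 0.27]
contact_force: [0.7, -0.5, -1.7]
opening: 0.185
grasp_force: 98.2
```

```bash
python3 t3.py; python3 - <<'E'
from h import *
s=grab_frame("side")
I=s["img"][215:275,310:345].astype(int);m=((I.max(2)<50)).astype(np.uint8)
k,l,st,c=cv2.connectedComponentsWithStats(m)
for j in range(1,k):
    if st[j,4]>12:print("dark",st[j]+[310,215,0,0,0])
o=np.array([444.6,52.5]);a=.199;vx=np.array([np.sin(a),-np.cos(a)]);vy=np.array([np.cos(a),np.sin(a)])
for l in(1.3,1.4):print("knob",l,proj(s,[[*(o+(60+55*np.cos(l))*vx+(-20+55*np.sin(l))*vy),z] for z in(60,30)]).round(1).tolist())
E
```

```text
[495.6 -40.2 146.8] [-3.1  0.   0.3] 16.30504287833799 98.24798583984375 [-0.3 -0.6 -2.2]
pred face [[327.1 213.1]
 [327.1 206.6]]
209 322 331 7 | 212 322 328 7 | 215 323 327 5 | knob 1.3 [[326.6, 233.7], [326.6, 245.2]]
knob 1.4 [[326.1, 235.5], [326.1, 247.0]]
```

>>> step_arm([
  {"claw": 5,"delta_pos": [-3,10,0],"turn": 0},
  {"claw": 5,"delta_pos": [-6,20,0],"turn": 0},
  {"claw": 5,"delta_pos": [-7,23,0],"turn": 0},
  {"claw": 5,"delta_pos": [-7,23,0],"turn": 0},
  {"claw": 5,"delta_pos": [-7,23,0],"turn": 0},
  {"claw": 5,"delta_pos": [-7,23,0],"turn": 0},
  {"claw": 5,"delta_pos": [-7,23,0],"turn": 0},
])

```text
clock: 34.27
eef_pos: [490.9, -193.3, 145.5]
tcp_rot: [-3.141, 0.001, 0.27]
contact_force: [0.4, -0.0, -2.2]
opening: 0.185
grasp_force: 98.2
```

>>> step_arm([
  {"claw": 5,"delta_pos": [-7,23,0],"turn": 0},
  {"claw": 5,"delta_pos": [-7,23,0],"turn": 0},
  {"claw": 5,"delta_pos": [-6,20,0],"turn": 0},
  {"claw": 5,"delta_pos": [-3.5,12,0],"turn": 0},
  {"claw": 5,"delta_pos": [-1.7,6,0],"turn": 0},
  {"claw": 5,"delta_pos": [0,0,0],"turn": 0},
])

```text
clock: 34.77
eef_pos: [489.4, -280.4, 145.8]
tcp_rot: [-3.141, 0.001, 0.269]
contact_force: [-1.3, -0.6, -2.7]
opening: 0.189
grasp_force: 98.2
```

>>> step_arm([
  {"claw": 5,"delta_pos": [0,0,10],"turn": 0},
  {"claw": 5,"delta_pos": [0,0,18],"turn": 0},
  {"claw": 5,"delta_pos": [0,0,20],"turn": 0},
  {"claw": 5,"delta_pos": [0,0,18],"turn": 0},
  {"claw": 5,"delta_pos": [0,0,12],"turn": 0},
  {"claw": 5,"delta_pos": [0,0,6],"turn": 0},
  {"claw": 5,"delta_pos": [0,0,1],"turn": 0},
  {"claw": 5,"delta_pos": [0,0,0],"turn": 0},
])

```text
clock: 35.43
eef_pos: [489.9, -279.1, 61.3]
tcp_rot: [-3.141, 0.0, 0.271]
contact_force: [0.5, 0.4, -1.9]
opening: 0.185
grasp_force: 98.2
```

>>> step_arm([
  {"claw": 5,"delta_pos": [0,0,1],"turn": 0},
  {"claw": 5,"delta_pos": [0,0,1],"turn": 0},
  {"claw": 5,"delta_pos": [0,0,0],"turn": 0},
])

```text
clock: 35.68
eef_pos: [490.2, -279.7, 60.0]
tcp_rot: [3.141, -0.001, 0.27]
contact_force: [-0.3, 0.2, -1.7]
opening: 0.184
grasp_force: 98.2
```

```bash
python3 t2.py
```

```text
[ 490.  -279.6   59.9] [ 3.1 -0.   0.3] 15.595090069523415 98.2330048084259 [-0.2 -0.2 -2.1]
162 335 361 | 165 335 361 | 168 335 361 | 171 335 350 | 174 343 350 | 177 343 350 | 180 343 351 | 183 343 350 | 186 0 0 | 189 0 0 |
```

Upright, about 3 mm above the surface. Lower to contact.

>>> step_arm([
  {"claw": 5,"delta_pos": [0,0,1],"turn": 0},
  {"claw": 5,"delta_pos": [0,0,1],"turn": 0},
  {"claw": 5,"delta_pos": [0,0,0],"turn": 0},
])

```text
clock: 36.08
eef_pos: [489.7, -279.4, 57.2]
tcp_rot: [-3.141, 0.0, 0.27]
contact_force: [-0.1, -0.2, -1.9]
opening: 0.188
grasp_force: 98.2
```

>>> step_arm([
  {"claw": 5,"delta_pos": [0,0,0.8],"turn": 0},
  {"claw": 5,"delta_pos": [0,0,0],"turn": 0},
])

```text
clock: 36.25
eef_pos: [489.7, -279.4, 56.4]
tcp_rot: [-3.141, 0.0, 0.27]
contact_force: [-0.8, 0.3, -0.8]
opening: 0.184
grasp_force: 98.2
```

>>> step_arm([
  {"claw": 5,"delta_pos": [0,0,0.6],"turn": 0},
  {"claw": 5,"delta_pos": [0,0,0],"turn": 0},
])

```text
clock: 36.42
eef_pos: [489.8, -279.5, 56.1]
tcp_rot: [3.142, -0.0, 0.27]
contact_force: [-0.8, 1.3, 1.2]
opening: 0.185
grasp_force: 98.8
```

Contact. Release slowly, then rise.

>>> step_arm([
  {"claw": 5,"delta_pos": [0,0,0.4],"turn": 0},
  {"claw": 18,"delta_pos": [0,0,0],"turn": 0},
  {"claw": 20,"delta_pos": [0,0,0],"turn": 0},
  {"claw": 23,"delta_pos": [0,0,0],"turn": 0},
  {"claw": 27,"delta_pos": [0,0,0],"turn": 0},
  {"claw": 33,"delta_pos": [0,0,0],"turn": 0},
  {"claw": 40,"delta_pos": [0,0,0],"turn": 0},
  {"claw": 50,"delta_pos": [0,0,0],"turn": 0},
])

```text
clock: 37.08
eef_pos: [489.7, -279.4, 55.5]
tcp_rot: [-3.142, 0.0, 0.27]
contact_force: [0.1, -0.7, 0.2]
opening: 0.58
grasp_force: 0.0
```

>>> step_arm([
  {"claw": 50,"delta_pos": [0,0,-6],"turn": 0},
  {"claw": 50,"delta_pos": [0,0,-14],"turn": 0},
  {"claw": 50,"delta_pos": [0,0,-22],"turn": 0},
  {"claw": 50,"delta_pos": [0,0,-26],"turn": 0},
  {"claw": 50,"delta_pos": [0,0,-26],"turn": 0},
  {"claw": 50,"delta_pos": [0,0,-20],"turn": 0},
  {"claw": 50,"delta_pos": [0,0,-10],"turn": 0},
  {"claw": 50,"delta_pos": [0,0,0],"turn": 0},
])

```text
clock: 37.75
eef_pos: [491.0, -280.1, 182.2]
tcp_rot: [3.138, -0.003, 0.27]
contact_force: [0.2, -0.3, -0.5]
opening: 0.581
grasp_force: 0.0
```

```bash
python3 t2.py; python3 - <<'E'
from h import *
import pickle
s=grab_frame("side");s0,_=pickle.load(open("f0.pkl","rb"))
I=s["img"].astype(int)
for v in range(228,256,2):print(v,I[v,318:336].max(1).tolist() if 0 else I[v,316:336].mean(1).astype(int).tolist())
g=I.mean(2)
for c in range(331,361,4):
    d=np.diff(g[255:275,c]);print(c,"front edge",256+d.argmin(),end=";")
o=np.array([444.6,52.5]);a=.199
d=np.abs(I-s0["img"].astype(int)).max(2)>60;m=d.astype(np.uint8);k,l,st,c=cv2.connectedComponentsWithStats(m)
print()
for j in range(1,k):
    if st[j,4]>15:print("changed",st[j])
E
```

```text
[ 489.6 -279.3  179.3] [-3.1  0.   0.3] 49.939007736681006 0.0 [-0.4  0.1 -0. ]
162 335 361 | 165 335 361 | 168 335 361 | 171 335 350 | 174 343 350 | 177 343 350 | 180 343 351 | 183 343 351 | 186 343 350 | 189 0 0 | 228 [124, 124, 124, 125, 124, 125, 123, 124, 125, 125, 123, 124, 124, 125, 125, 125, 124, 123, 123, 123]
230 [122, 124, 124, 124, 125, 124, 122, 123, 124, 124, 123, 125, 123, 124, 125, 125, 124, 124, 124, 124]
232 [123, 124, 125, 124, 123, 125, 124, 124, 126, 124, 125, 123, 125, 123, 124, 123, 123, 123, 123, 123]
234 [124, 124, 124, 123, 125, 127, 127, 130, 76, 73, 57, 109, 129, 127, 126, 124, 123, 125, 124, 124]
236 [123, 124, 125, 124, 124, 128, 51, 35, 39, 39, 41, 36, 42, 81, 130, 124, 124, 124, 125, 123]
238 [123, 124, 124, 124, 125, 129, 28, 41, 41, 44, 43, 42, 38, 39, 131, 125, 123, 125, 124, 125]
240 [123, 123, 123, 123, 125, 128, 31, 37, 39, 39, 38, 38, 35, 41, 130, 124, 124, 124, 124, 124]
242 [125, 125, 125, 123, 125, 130, 32, 35, 38, 42, 38, 35, 31, 41, 131, 126, 124, 124, 124, 125]
244 [125, 122, 124, 125, 126, 128, 28, 38, 39, 40, 38, 37, 30, 41, 130, 128, 12
[... 983 characters left out ...]
59   4  28  37]
changed [624  81  16  44 228]
changed [616 120  24  46 400]
changed [553 129   2  55  62]
changed [610 128  14  32 148]
changed [608 163   8  13  70]
changed [569 176  39  61 765]
changed [ 580  177   60   83 3609]
changed [564 195   6  15  16]
changed [553 201   2  10  20]
changed [557 213  11  25 120]
changed [348 220  15  32 267]
changed [322 234  27  20 269]
changed [514 236  20  61 604]
changed [ 571  254   69   40 1211]
changed [329 257  32  16 181]
changed [362 266   7  13  57]
changed [ 501  275  139  102 5823]
changed [350 343  21  33 436]
changed [ 464  345   54  135 2928]
changed [ 560  377   80  103 4927]
changed [513 441  19  39 179]
changed [531 455   7  25 104]
```

The knob is now at (326,235), as predicted for 1.4 rad. The block edges are still at row 266, and the tapper stands unchanged at columns 343–350. None of the bystanders changed. I'll hand in.

```bash
python3 -c "
from rig import *
print(sign_off())"
```

```text
the job is handed in; nothing more can be done
None
```

I handed the job in at about 38 s: the block is pressed home between the jaws, the lever is at its end stop, the tapper is back upright where it stood, and no bystander moved in the side camera.

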